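# Grease the sampler carriage with the push gun

## Task

Take the push-type grease gun out of the tool stand, set its coupler squarely on the tilted grease nipple of the sampler's carriage and press along the nipple until the coupler snaps over its head. Then keep pushing the gun's barrel down over its nozzle until the pump stroke is all the way in, and finish like that: still gripping the gun and holding it pressed against its spring, neither letting go nor easing off. Leave the other tools in the stand and the glassware where they are.

Things in the scene. Friction and masses are not known exactly. Their poses are not given: they have to be found in the camera images.
- gun: Push-type grease gun upright in one of the stand's holes, nozzle down. Plain aluminium barrel, 34 mm diameter, 100 mm long, straight side up to 88 mm, domed top; 0.35 kg. Origin: centre of the barrel's lower shoulder (it rests on the stand's lower plate), z up the barrel. Below it a 12 mm nozzle tube ends in a 22 mm coupler, 30 to 52 mm below the shoulder. Grip the barrel's upper part from above.
- coupler_seat (a point): Centre of the flat seat inside the coupler, on the gun's axis, 38 mm below the barrel's shoulder (nozzle out); z up the gun's axis. The open mouth, flared to about 17 mm, lies 14 mm below the seat; 8 mm below the seat four sprung jaws snap over the nipple's head at about 7 N. Snapped on, the seat rests on the top of the head.
- gun_nozzle (a joint): Pump stroke of the gun, m: 0 with the nozzle fully out, 0.012 with the barrel pushed all the way down over the nozzle (firm stop). Its spring pushes back with 11 N at the start of the stroke and 17 N at the end, so the jaws snap home before the stroke begins.
- stand: Steel tool stand fixed to the bench, 216 x 90 mm, 94 mm high: two punched plates with three holes in a row along its x axis, 66 mm apart, the middle one at the centre. Upper plate: top at 94 mm, holes 37 mm; lower plate: top at 68 mm, holes 27 mm. Origin: centre of the underside, z up. Tools lift straight out: 85 mm clears the gun's coupler. The other holes hold a screwdriver and a brush.
- nipple: Brass grease nipple on a steel elbow on the sampler's carriage. Its z axis is the nipple's axis, pointing out; it leans 25 degrees from upright, roughly towards the robot (up to about 50 degrees to either side). Origin: its foot, on the axis, 31 mm below the top of its 10 mm ball head. Neck 6 mm thick, hexagon 17 mm wide up to 14 mm from the origin. Elbow and carriage do not give when pushed.
- nipple_top (a point): Top of the nipple's ball head, on its axis, about 156 mm above the bench; z along the nipple's axis, pointing out.
- sampler: Table-top sampler with its cover off, fixed, 320 x 420 mm. Origin: centre of its underside; its front (-x) faces the robot. Two white racks in front, 88 mm high; behind them a rail along y with a carriage. The carriage has the nipple and, 76 mm to the nipple's left (+y), a black probe arm 16 mm wide that runs 180 mm to the front, 136 mm high; the needle holder at its end is 170 mm high.
- driver: Screwdriver with a black handle standing in the stand, to be left alone. Origin: underside of its 33 mm collar, on the lower plate; its top is 83 mm above that.
- brush: Cleaning brush with a flat wooden handle standing in the stand, to be left alone. Origin: underside of its 33 mm ferrule, on the lower plate; its top is 78 mm above that.
- reagent_jar: Clear glass stoppered jar, 92 mm diameter, 150 mm high, behind the stand and sampler; to be left alone. Origin: centre of its underside.
- beaker: Glass beaker, 68 mm diameter, 95 mm high, to the right of the stand; to be left alone. Origin: centre of its underside.
- solvent_bottle: Amber bottle, 70 mm diameter, 160 mm high, to the left of the sampler; to be left alone. Origin: centre of its underside.

How it is judged:
By the outcome, as a careful person would: the job done as asked, in the order asked, and still so for the second after the job is handed in, while the arm keeps its last pose, push and grip.
It also fails if it takes over 38 s, if anything falls off the work surface, if the arm or the gripper's body presses on something with over 40 N, if the wrist force passes 120 N, or if a joint passes its speed limit or range.

## Robot

A 6-joint arm with a two-finger parallel gripper is mounted at the origin on the work surface. World frame = base frame: x ahead of the robot, y to its left, z up, the work surface at z = 0. Lengths are in mm, angles in rad, forces in N, time in s.
With the tool pointing down it reaches from about 425 to 950 mm from the base axis. Payload 3.5 kg.
Tool frame: the origin (TCP) lies on the centre line of the jaws, within the pads' length; the fingertips stand 8 mm ahead of it and the grasp point (between the pads) lies 11 mm behind it; y points along the fingers, x is the direction in which the jaws open and shut, and the axes are right-handed (so a half turn about y gives the same grasp; the last joint's range is limited). The gripper opens to 85 mm and grips with 20 to 120 N. Pads are 22 mm wide; open, the fingers measure 114 mm over their backs; the gripper's body (76 mm by 85 mm) begins 54 mm behind the grasp point. The pads swing forward as they close: fully open they stand 13 mm farther back than shut.
Start: joints at [1.099, 0.286, 1.577, -0, 1.279, -0.15], TCP at [213.448, 640.348, 201.925] pointing down, gripper open.
Joint ranges: [-2.77, 2.77], [-0.9, 2.22], [0.21, 2.48], [-1.53, 4.67], [0.24, 2.81], [-2.84, 2.84]. Speed limits (rad/s): [2.79, 2.79, 3.14, 3.14, 3.14, 3.14].

## Interface

Orientations are given as a unit quaternion [x, y, z, w].
In Python, from plant import * gives the robot as it stands. Calls block until the motion is done:
- goto(position, orientation): joint-space move of the TCP to a pose.
- movel(position, max_speed=150, orientation=None): straight line of the TCP; orientation=None keeps the orientation; max_speed is the mean speed in mm/s.
- move_j(angles): joint-space move.
- move_gripper(opening): finger opening in mm; the grip force is fixed at half the most; returns when the fingers have stopped.
- wait(seconds).
- inverse_kinematics(position, orientation): joint angles nearest the present ones, or None.
- get_obs(): the state.
- capture(name): name is "scene" or "side" or "wrist"; returns a dict with "image" (384x512x3 uint8, red, green, blue), "vfov" (degrees; the focal length in pixels is half the picture's height over the tangent of half this angle, whatever the lens; pixels are square), "cx", "cy" (the principal point, pixels), "k1" (the pictures are not rectified: a ray, as slopes to the right and down, at radius r is drawn at 1 + k1 r^2 times it, then the intrinsics apply), "rvec" (rotation vector, rad) and "tvec" (3), from world to camera coordinates, as OpenCV has them; the wrist camera has in their place "mount" (4x4, takes a point from camera to tool coordinates, whose origin is the TCP and whose axes are the tool frame's). Camera axes: x right, y down, z forward; pixel columns grow to the right and rows downward; lengths in mm; the calibration is good to about 2 mm. A picture is of the moment at which its call begins: read the wrist's pose just before it. There is no depth.
A pose or a line that the arm cannot do raises MotionError and nothing moves.
- sign_off(): hands the job in, once; it reports no verdict.
Trained networks look in the newest picture that a camera, given by its name, has taken for a name from the list of things; names that differ only in an ending like _2 or _b are one class to them, and where a whole thing is asked for, a point or a joint stands for the part that bears it (a point fixed in the world has none). Each returns a list of dicts, best first, with "confidence" (0 to 1); they miss things now and then, are a little off and sometimes report something else, mostly with a low value. They report only what shows in the picture. A call takes as long as a camera call.
- silhouettes(label, camera): "pixels" (384x512 bool, what is visible of it) and "rect" ([left, top, width, height] as shares, 0 to 1, of the picture: columns of its width, rows of its height, round what is visible of it).
- pinpoint(label, camera): "position" ([column, row] as shares, 0 to 1, of the picture: columns of its width, rows of its height: a listed point, or the origin of a listed thing).
The state is a dict: "time": time; "q": joint angles; "joint_velocities": joint speeds; "effort": joint torques, N m; "tcp_pos": TCP position; "tool_rot": TCP orientation; "wrist_force": force on the tool from outside, world axes, zero at the start; "wrist_torque": the same for the moment, N m; "gripper_width": finger opening in mm.
Only numpy, scipy, OpenCV 4.12 (cv2) and the standard library are available. Lean on these libraries where they do the work, as an engineer would, in place of code of your own. Each camera call takes 0.05 s, during which the arm holds its last target.

## Working session

There is one attempt and no reset: what is moved stays moved. The work goes in short steps, each a Python script; the robot and the scene stay as the last script left them, time stands still between calls to the robot, and variables do not carry over. Pictures are saved under pics/ and viewed, and the job is handed in when it is done.

```bash
ls; mkdir -p pics
python3 - <<'E'
from plant import *
import cv2
o=get_obs();print({k:(v if not hasattr(v,'round') else v) for k,v in o.items()})
for c in("scene","side","wrist"):
    d=capture(c);cv2.imwrite(f"pics/a_{c}.png",d["image"][:,:,::-1]);print(c,{k:v for k,v in d.items() if k!="image"})
    for l in("gun","coupler_seat","stand","nipple","nipple_top","sampler","driver","brush","reagent_jar","beaker","solvent_bottle"):
        r=pinpoint(l,c);print(l,[( [round(p['position'][0]*512,1),round(p['position'][1]*384,1)],round(p['confidence'],2)) for p in r[:2]])
E
```

```text
pics
{'time': 0.0, 'q': array([ 1.09902108e+00,  2.87166704e-01,  1.57818259e+00, -3.53413181e-06,
        1.27858230e+00, -1.49977390e-01]), 'joint_velocities': array([ 1.50924647e-03,  2.61032148e-04, -1.13863437e-03, -1.49512006e-03,
        9.25907892e-04,  8.77001304e-06]), 'effort': array([ 1.81768653e-03, -4.05970252e+01, -2.92631418e+01, -8.43357998e-05,
        5.66227201e-03, -5.36527793e-06]), 'tcp_pos': array([213.1100212 , 639.71358076, 200.54353261]), 'tool_rot': array([ 0.57402293,  0.41270403, -0.41417408, -0.57326512]), 'wrist_force': array([ 0.52621805,  0.19698183, -0.57136908]), 'wrist_torque': array([-0.00178248, -0.04075067, -0.06256405]), 'gripper_width': 85.30233944354185}
scene {'vfov': 42.31068579685078, 'cx': 248.98844691219767, 'cy': 190.7575477223939, 'k1': -0.16369709258002754, 'rvec': array([ 0.76850644,  2.77925663, -0.81110658]), 'tvec': array([ 530.36631254, -217.01661512, 1734.30165669])}
gun [([247.3, 110.9], 0.47)]
coupler_seat []
stand [([230.4, 126.8], 0.96)]
nipple [([287.6, 229.0], 0.59), ([291.9, 217.8], 0.27)]
nipple_top []
sampler [([303.3,
[... 759 characters left out ...]
1], 0.66)]
beaker [([315.2, 348.3], 0.79)]
solvent_bottle [([194.8, 129.7], 0.87), ([220.9, 151.7], 0.59)]
wrist {'vfov': 63.69261110242783, 'cx': 253.6423568075105, 'cy': 193.58720814767068, 'k1': -0.020747492312377463, 'mount': array([[ 9.99999368e-01, -3.91813740e-04,  1.05352281e-03,
        -9.42761064e-02],
       [-1.12073222e-03, -2.75889344e-01,  9.61188750e-01,
        -1.72964678e+02],
       [-8.59512424e-05, -9.61189324e-01, -2.75889609e-01,
         7.02592237e+01],
       [ 0.00000000e+00,  0.00000000e+00,  0.00000000e+00,
         1.00000000e+00]])}
gun []
coupler_seat []
stand []
nipple []
nipple_top []
sampler []
driver []
brush []
reagent_jar []
beaker []
solvent_bottle []
```

View pics/a_scene.png

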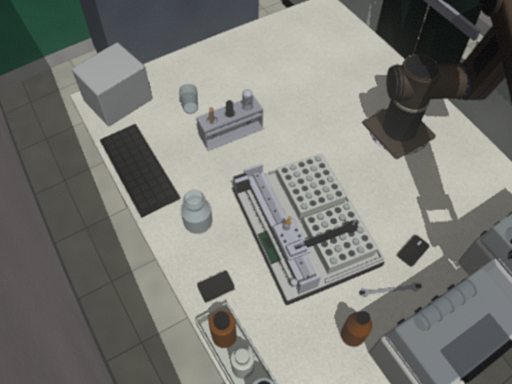

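View pics/a_side.png

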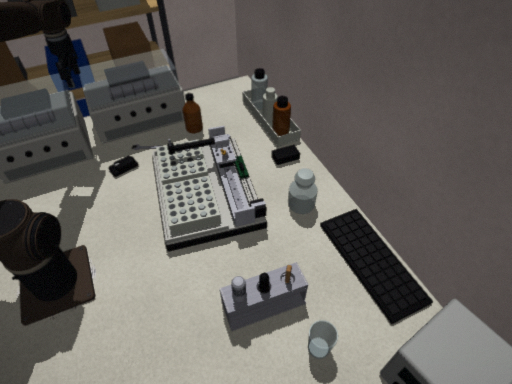

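View pics/a_wrist.png

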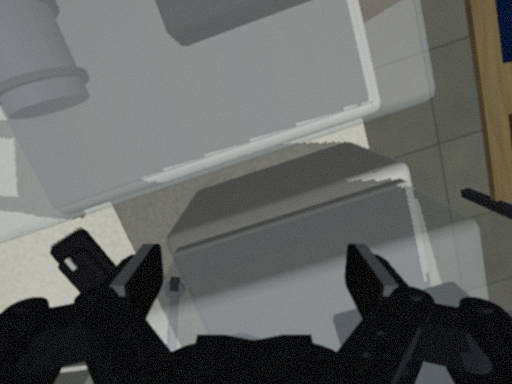

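```bash
cat > h.py <<'E'
from plant import *
import numpy as np, cv2
from scipy.spatial.transform import Rotation as R
from scipy.optimize import least_squares
def Kd(d):
    f=192/np.tan(np.radians(d["vfov"])/2)
    return np.array([[f,0,d["cx"]],[0,f,d["cy"]],[0,0,1.]]),np.array([d["k1"],0,0,0.])
def ext(d,obs=None):
    """R,t world->cam"""
    if "rvec" in d: return cv2.Rodrigues(d["rvec"])[0],np.array(d["tvec"],float)
    T=np.eye(4);T[:3,:3]=R.from_quat(obs["tool_rot"]).as_matrix();T[:3,3]=obs["tcp_pos"]
    M=np.linalg.inv(T@d["mount"]);return M[:3,:3],M[:3,3]
def proj(P,d,obs=None):
    K,D=Kd(d);r,t=ext(d,obs)
    return cv2.projectPoints(np.atleast_2d(np.array(P,float)),cv2.Rodrigues(r)[0],t,K,D)[0][:,0]
def ray(uv,d,obs=None):
    K,D=Kd(d);r,t=ext(d,obs)
    p=cv2.undistortPoints(np.array([[uv]],float),K,D)[0,0]
    v=r.T@np.array([p[0],p[1],1.]);return -r.T@t,v/np.linalg.norm(v)
def atz(uv,z,d,obs=None):
    o,v=ray(uv,d,obs);return o+v*(z-o[2])/v[2]
def tri(L):
    A=np.zeros((3,3));b=np.zeros(3)
    for o,v in L:
        M=np.eye(3)-np.outer(v,v);A+=M;b+=M@o
    p=np.linalg.solve(A,b);return p,[np.linalg.norm(np.cross(v,p-o)) for o,v in L]
def px(p): return np.array([p[0]*512,p[1]*384])
def save(d,n): cv2.imwrite(n,np.ascontiguousarray(d["image"][:,:,::-1]))
def down(yaw):
    """tool y = -Z world, tool x at angle yaw in the xy plane"""
    x=np.array([np.cos(yaw),np.sin(yaw),0]);y=np.array([0,0,-1.]);return R.from_matrix(np.c_[x,y,np.cross(x,y)]).as_quat()
E
python3 - <<'E'
from h import *
s=capture("scene");m={}
for c,d in(("scene",s),("side",capture("side"))):
    for l in("gun","stand","nipple","driver","brush","sampler","solvent_bottle","reagent_jar","beaker"):
        r=silhouettes(l,c)
        print(c,l,[([round(x) for x in np.array(q['rect'])*[512,384,512,384]],round(q['confidence'],2)) for q in r[:2]])
    m[c]=d
T=lambda a,b:print(np.round(tri([ray(a,s),ray(b,m["side"])])[0]),tri([ray(a,s),ray(b,m["side"])])[1])
T((247.3,110.9),(237.6,295.4)) # gun
T((233,115.4),(262,292.1));T((210.9,128.5),(284.2,283.7));T((230.4,126.8),(261.8,302.7))
T((287.6,218),(223,152))
for uv,d in(((248,98),s),((238,285),m["side"])): print(atz(uv,160,d))
x=down(0); print(x, R.from_quat(get_obs()["tool_rot"]).as_matrix().round(2))
for c,(u,v),n in(("scene",(290,220),'n'),("side",(222,152),'n')):
    d=m[c]["image"][v-45:v+45,u-60:u+60,::-1];cv2.imwrite(f"pics/b_{c}.png",cv2.resize(d,None,fx=6,fy=6,interpolation=cv2.INTER_CUBIC))
E
```

```text
scene gun [([242, 88, 10, 33], 0.67)]
scene stand [([199, 96, 64, 52], 0.87), ([228, 98, 3, 18], 0.7)]
scene nipple [([286, 218, 3, 8], 0.38)]
scene driver []
scene brush []
scene sampler [([232, 151, 154, 155], 0.89), ([243, 87, 9, 21], 0.44)]
scene solvent_bottle [([342, 315, 32, 28], 0.87), ([285, 216, 3, 8], 0.74)]
scene reagent_jar [([178, 191, 35, 45], 0.95)]
scene beaker [([180, 83, 19, 28], 0.61)]
side gun [([229, 276, 17, 26], 0.7)]
side stand [([216, 262, 93, 67], 0.58), ([288, 166, 28, 51], 0.44)]
side nipple []
side driver [([256, 272, 12, 20], 0.61)]
side brush [([278, 264, 16, 22], 0.43)]
side sampler [([153, 125, 113, 128], 0.87)]
side solvent_bottle [([181, 93, 23, 47], 0.78)]
side reagent_jar [([288, 167, 31, 51], 0.95)]
side beaker [([305, 322, 31, 35], 0.84), ([288, 170, 28, 49], 0.73)]
[ 449. -291.   74.] [np.float64(0.8745026412622499), np.float64(0.8745026412622341)]
[ 505. -304.   70.] [np.float64(5.365965274605497), np.float64(5.365965274605538)]
[ 582. -303.   50.] [np.float64(3.8259400942043076), np.float64(3.825940094204559)]
[ 510. -308.   10.] [np.float64(0.02915740021833657), np.float64(0.029157400218355334)]
[589. 158. 143.] [np.float64(2.5331354371410226), np.float64(2.533135437140923)]
[ 458.33589444 -272.22122118  160.        ]
[ 446.78014057 -306.2246702   160.        ]
[ 0.70710678  0.          0.         -0.70710678] [[ 0.32  0.   -0.95]
 [ 0.95 -0.    0.32]
 [-0.   -1.   -0.  ]]
```

View pics/b_scene.png

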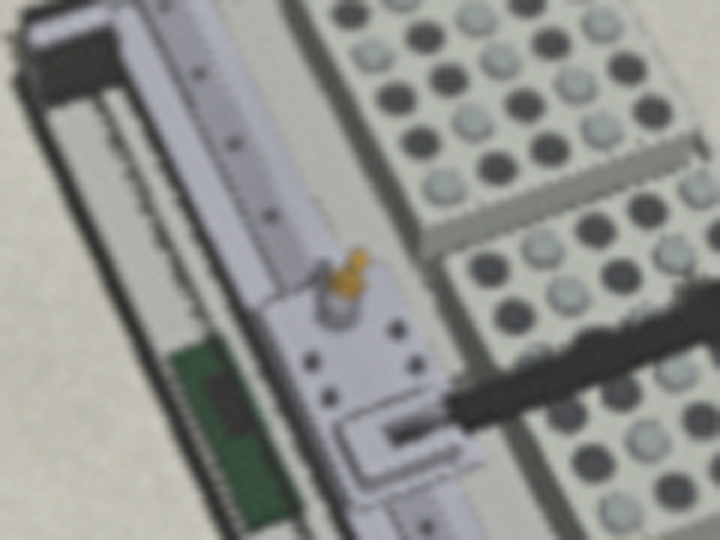

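View pics/b_side.png

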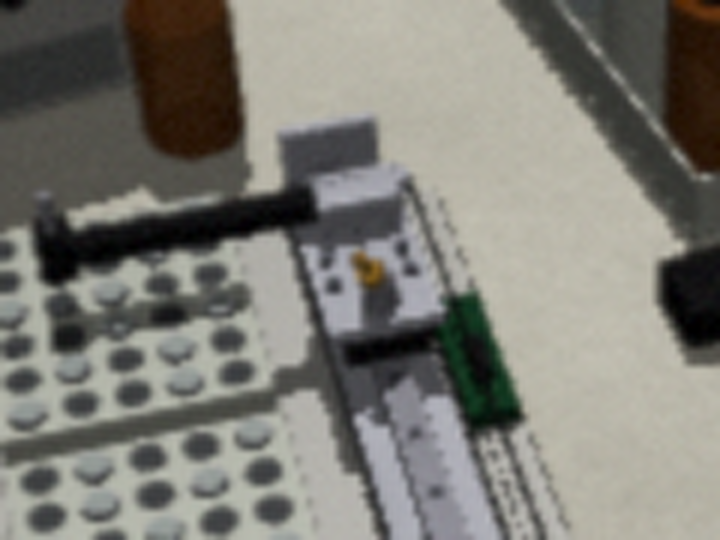

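```bash
cat >> h.py <<'E'
def look(ydir,zhint):
    """tool y=ydir, tool z as near to zhint as possible"""
    y=np.array(ydir,float);y/=np.linalg.norm(y);z=np.array(zhint,float);z-=y*(z@y);z/=np.linalg.norm(z)
    return R.from_matrix(np.c_[np.cross(y,z),y,z]).as_quat()
E
python3 - <<'E'
from h import *
print(get_obs()["time"])
N=np.array([587,158,146.])
s,c=np.sin,np.cos;r=np.radians
for n,y,z in(("front",(s(r(25)),0,-c(r(25))),(-1,0,0)),("down",(0,0,-1),(-1,0,0)),("right",(0,s(r(30)),-c(r(30))),(0,-1,0)),("right2",(0.3,s(r(30)),-c(r(30))),(-1,-1,0)),("right3",(0,s(r(30)),-c(r(30))),(-1,0,0)),("left",(0,-s(r(25)),-c(r(25))),(-1,0,0))):
    y=np.array(y);y/=np.linalg.norm(y);q=inverse_kinematics(N-115*y,look(y,z));print(n,None if q is None else np.round(q,2))
G=np.array([449,-291,0])
for yaw in(np.pi/2,-np.pi/2): print(inverse_kinematics(G+[0,0,260],down(yaw)),inverse_kinematics(G+[0,0,125],down(yaw)))
E
```

```text
2.8
front [ 0.13 -0.25  2.08 -0.07  0.88 -1.4 ]Traceback (most recent call last):
  File "<stdin>", line 6, in <module>
numpy._core._exceptions._UFuncOutputCastingError: Cannot cast ufunc 'divide' output from dtype('float64') to dtype('int64') with casting rule 'same_kind'
```

Run:
```python
from h import *
N=np.array([587,158,146.])
s,c=np.sin,np.cos;r=np.radians
for n,y,z in(("front",(s(r(25)),0,-c(r(25))),(-1,0,0)),("down",(0,0,-1.),(-1,0,0)),("right",(0,s(r(30)),-c(r(30))),(0,-1,0)),("right2",(0.3,s(r(30)),-c(r(30))),(-1,-1,0)),("right3",(0,s(r(30)),-c(r(30))),(-1,0,0)),("left",(0,-s(r(25)),-c(r(25))),(-1,0,0))):
    y=np.array(y);y/=np.linalg.norm(y);q=inverse_kinematics(N-115*y,look(y,z));print(n,None if q is None else np.round(q,2))
G=np.array([449,-291,0])
for yaw in(np.pi/2,-np.pi/2): print(inverse_kinematics(G+[0,0,260],down(yaw)),inverse_kinematics(G+[0,0,125],down(yaw)))
for az in (-50,-25,0,25,50):
  for zz in ((-1,0,0),(0,-1,0),(0,1,0),(1,0,0)):
    a=r(az);n=np.array([-s(r(25))*c(a),-s(r(25))*s(a),c(r(25))])
    a1=inverse_kinematics(N+[0,0,10]+n*(38+55),look(-n,zz));a2=inverse_kinematics(N+[0,0,10]+n*(38+55+60),look(-n,zz))
    print(az,zz,a1 is not None and a1.round(2),a2 is not None and a2.round(2))
```

```text
front [ 0.13 -0.25  2.08 -0.07  0.88 -1.4 ]
down [ 0.1   0.1   1.68 -0.    1.36 -1.47]
right [-0.24  0.09  1.79  0.51  1.42  2.78]
right2 [-0.28 -0.16  2.06  0.63  1.15 -2.82]
right3 [-0.24  0.09  1.79  0.51  1.42 -1.93]
left [ 0.35  0.26  1.57 -0.41  1.48 -1.15]
[-7.64758591e-01 -6.57728768e-02  1.85404782e+00 -4.44089210e-16
  1.35331771e+00 -2.33555492e+00] [-7.64758591e-01  5.65833901e-02  1.98670384e+00 -4.44089210e-16
  1.09830542e+00 -2.33555492e+00]
[-7.64758591e-01 -6.57728768e-02  1.85404782e+00 -4.44089210e-16
  1.35331771e+00  8.06037736e-01] [-7.64758591e-01  5.65833901e-02  1.98670384e+00 -4.44089210e-16
  1.09830542e+00  8.06037736e-01]
-50 (-1, 0, 0) [ 0.34  0.02  1.85 -0.45  1.15 -1.12] [ 0.38 -0.02  1.8  -0.44  1.25 -1.12]
-50 (0, -1, 0) [ 0.34  0.02  1.85 -0.45  1.15 -2.59] [ 0.38 -0.02  1.8  -0.44  1.25 -2.6 ]
-50 (0, 1, 0) [ 0.34  0.02  1.85 -0.45  1.15  0.55] [ 0.38 -0.02  1.8  -0.44  1.25  0.55]
-50 (1, 0, 0) [ 0.34  0.02  1.85 -0.45  1.15  2.02] [ 0.38 -0.02  1.8  -0.44  1.25  2.02]
-25 (-1, 0, 0) [ 0.26 -0.12  1.99 -0.34  0.96 -1.19] [ 0.3  -0.2   1.96 -0.33 
[... 525 characters left out ...]
.86  1.74] [ 0.14 -0.32  2.05 -0.07  0.98  1.74]
25 (-1, 0, 0) [-0.02 -0.23  2.08  0.24  0.91 -1.66] [-0.05 -0.33  2.06  0.23  1.03 -1.66]
25 (0, -1, 0) False False
25 (0, 1, 0) [-0.02 -0.23  2.08  0.24  0.91 -0.17] [-0.05 -0.33  2.06  0.23  1.03 -0.17]
25 (1, 0, 0) [-0.02 -0.23  2.08  0.24  0.91  1.48] [-0.05 -0.33  2.06  0.23  1.03  1.48]
50 (-1, 0, 0) [-0.13 -0.15  2.01  0.42  1.07 -1.82] [-0.18 -0.23  1.98  0.41  1.19 -1.82]
50 (0, -1, 0) [-0.13 -0.15  2.01  0.42  1.07  2.8 ] [-0.18 -0.23  1.98  0.41  1.19  2.8 ]
50 (0, 1, 0) [-0.13 -0.15  2.01  0.42  1.07 -0.34] [-0.18 -0.23  1.98  0.41  1.19 -0.34]
50 (1, 0, 0) [-0.13 -0.15  2.01  0.42  1.07  1.32] [-0.18 -0.23  1.98  0.41  1.19  1.33]
```

Run:
```python
from h import *
import pickle
N=np.array([587,158,146.]);r=np.radians
out=[]
for n,y in(("left",(0,-np.sin(r(25)),-np.cos(r(25)))),("front",(.3,0,-.9)),("right",(0,np.sin(r(30)),-np.cos(r(30))))):
    y=np.array(y);y/=np.linalg.norm(y)
    goto(N-115*y,look(y,(-1,0,0)));wait(.15)
    o=get_obs();d=capture("wrist");save(d,f"pics/n_{n}.png")
    pr={l:[(px(p["position"]),p["confidence"]) for p in pinpoint(l,"wrist")[:2]] for l in("nipple","nipple_top")}
    out.append((n,o,d,pr));print(n,o["time"],pr, proj(N,d,o))
pickle.dump(out,open("nip.pkl","wb"))
```

```text
left 4.9667 {'nipple': [(array([265.8816, 187.008 ]), 0.61)], 'nipple_top': [(array([252.416, 180.288]), 0.61)]} [[253.00834893 181.32647553]]
front 5.8 {'nipple': [(array([261.6832, 179.2128]), 0.71), (array([245.2992,  61.2864]), 0.55)], 'nipple_top': [(array([258.816 , 183.7824]), 0.68)]} [[252.56390262 179.87896836]]
right 6.6917 {'nipple': [(array([247.7056, 187.5072]), 0.72)], 'nipple_top': [(array([261.6832, 181.0944]), 0.55)]} [[251.46373708 181.76929678]]
```

Run:
```python
from h import *
import pickle
out=pickle.load(open("nip.pkl","rb"));ims=[]
for n,o,d,pr in out:
    ims.append(cv2.resize(np.ascontiguousarray(d["image"][120:240,200:320,::-1]),(480,480),interpolation=cv2.INTER_CUBIC))
    cv2.imwrite(f"pics/nc_{n}.png",ims[-1])
```

```text
(no output)
```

View pics/nc_left.png

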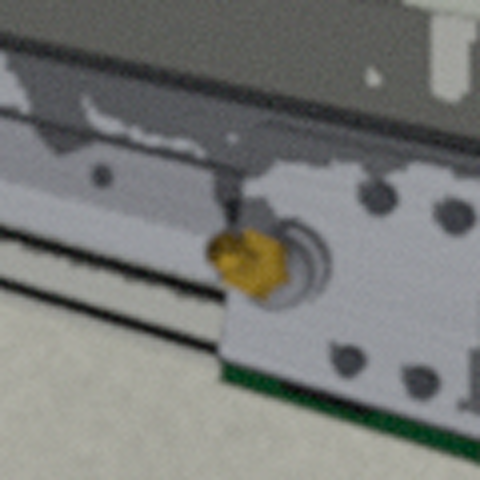

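View pics/nc_front.png

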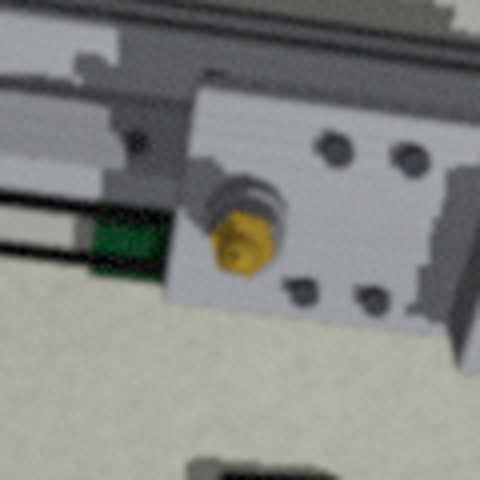

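View pics/nc_right.png

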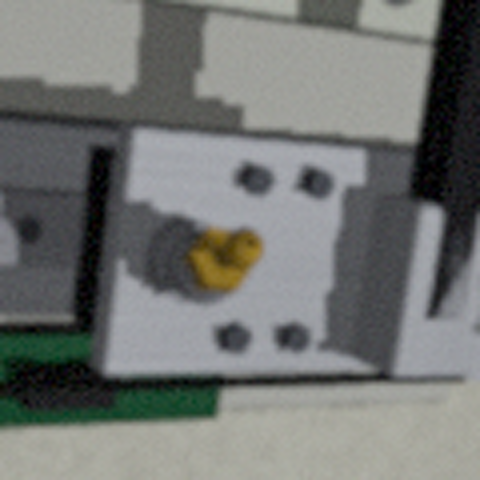

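View pics/n_right.png

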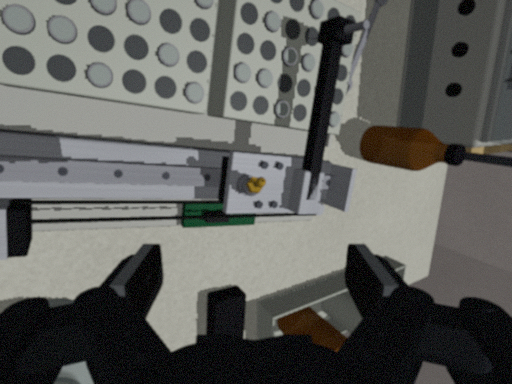

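```bash
cat > nipfit.py <<'E'
from h import *
import pickle
out=pickle.load(open("nip.pkl","rb"))
def axis(az,t=np.radians(25)): return np.array([-np.sin(t)*np.cos(az),-np.sin(t)*np.sin(az),np.cos(t)])
def fit(use,free=False):
    def res(p):
        n=axis(p[3],p[4] if free else np.radians(25));e=[]
        for i in use:
            _,o,d,pr=out[i]
            e+=list(proj(p[:3],d,o)[0]-pr["nipple_top"][0][0])+list(proj(p[:3]-31*n,d,o)[0]-pr["nipple"][0][0])
        return np.array(e)
    s=least_squares(res,[587,158,150,0,np.radians(25)][:5 if free else 4],loss="soft_l1");return s.x,res(s.x)
if __name__=="__main__":
    for u,f in(((0,1,2),0),((0,1,2),1),((0,1),0),((0,2),0),((1,2),0)):
        x,e=fit(u,f);print(u,f,x[:3].round(1),np.degrees(x[3:]).round(1),e.round(1))
    # brass mask
    for n,o,d,pr in out:
        h=cv2.cvtColor(d["image"],cv2.COLOR_RGB2HSV);m=((h[...,0]>12)&(h[...,0]<32)&(h[...,1]>120)).astype(np.uint8)
        m[:120]=0;m[240:]=0;m[:,:200]=0;m[:,320:]=0
        ys,xs=np.nonzero(m);print(n,len(xs),xs.mean(),ys.mean(),xs.min(),xs.max(),ys.min(),ys.max())
E
python3 nipfit.py
```

```text
(0, 1, 2) 0 [584.  162.9 156.9] [7.] [ 0.4  0.9  0.2  0.9 -0.9 -0.5 -2.7  0.   0.2 -0.7  1.  -0.5]
(0, 1, 2) 1 [584.1 163.  156.9] [ 6.8 24.3] [ 0.4  1.1  0.2  0.7 -0.9 -0.3 -2.7 -0.1  0.2 -0.5  0.9 -0.7]
(0, 1) 0 [582.  164.  160.7] [11.5] [-0.3 -0.1  0.7 -0.   0.3 -0.  -0.6  0.3]
(0, 2) 0 [583.8 162.5 156.6] [5.5] [ 0.2  0.7 -0.4  0.7 -0.3 -0.8  0.2 -0.6]
(1, 2) 0 [585.7 164.1 154.1] [370.3] [ 0.3 -0.5 -0.9 -0.1 -0.3  0.3  1.3  0.2]
left 219 262.23744292237444 185.10502283105023 253 271 178 193
front 184 259.2173913043478 180.27717391304347 223 267 173 188
right 224 256.89732142857144 182.67857142857142 209 317 120 216
```

```bash
cat > nipmask.py <<'E'
from nipfit import *
from scipy.optimize import minimize
S=8
def mask(d,pr):
    h=cv2.cvtColor(d["image"],cv2.COLOR_RGB2HSV);m=((h[...,0]>10)&(h[...,0]<34)&(h[...,1]>110)).astype(np.uint8)
    k,l,st,ce=cv2.connectedComponentsWithStats(m);c=pr["nipple"][0][0]*.5+pr["nipple_top"][0][0]*.5
    i=1+np.argmin([np.hypot(*(ce[j]-c))+(0 if st[j,4]>40 else 99) for j in range(1,k)])
    return (l==i)
x0=200;y0=140;W=120;H=90
M=[cv2.resize(mask(d,pr)[y0:y0+H,x0:x0+W].astype(np.float32),None,fx=S,fy=S,interpolation=cv2.INTER_LINEAR)>.5 for _,_,d,pr in out]
th=np.linspace(0,2*np.pi,25)[:-1]
def model(p,d,o,hb):
    n=axis(p[3]);a=np.cross(n,[0,0,1]);a/=np.linalg.norm(a);b=np.cross(n,a);F=p[:3]-31*n
    ring=lambda r,z:F+z*n+r*(np.cos(th)[:,None]*a+np.sin(th)[:,None]*b)
    img=np.zeros((H*S,W*S),np.uint8)
    parts=[np.vstack([ring(8.9,hb),ring(8.9,14)]),np.vstack([ring(3,14),ring(3,26)]),np.vstack([ring(5*np.cos(t),26+5*np.sin(t)) for t in np.linspace(-1.5,1.5,9)])]
    for P in parts:
        uv=(proj(P,d,o)-[x0,y0]+.5)*S-.5
        cv2.fillConvexPoly(img,cv2.convexHull(np.round(uv).astype(np.int32)),1)
    return img>0
def cost(p):
    c=0
    for (n,o,d,pr),m in zip(out,M):
        g=model(p,d,o,p[4]);c+=(g^m).sum()/m.sum()
    return c
best=None
for az in(-10,5,20):
    s=minimize(cost,[584,163,157,np.radians(az),5],method="Nelder-Mead",options=dict(initial_simplex=np.array([[584,163,157,np.radians(az),5]]+[[584+3*(i==0),163+3*(i==1),157+3*(i==2),np.radians(az+12*(i==3)),5+3*(i==4)] for i in range(5)]),maxiter=250))
    print(s.fun,s.x[:3].round(1),np.degrees(s.x[3]).round(1),s.x[4])
    if best is None or s.fun<best.fun:best=s
ims=[]
for (n,o,d,pr),m in zip(out,M):
    im=cv2.resize(np.ascontiguousarray(d["image"][y0:y0+H,x0:x0+W,::-1]),None,fx=S,fy=S,interpolation=cv2.INTER_CUBIC)
    for q,col in((m,(0,255,0)),(model(best.x,d,o,best.x[4]),(0,0,255))): cv2.drawContours(im,cv2.findContours(q.astype(np.uint8),0,1)[0],-1,col,1)
    ims.append(im[100:550,250:720])
cv2.imwrite("pics/nipfit.png",cv2.resize(np.vstack([np.hstack(ims[:2]),np.hstack([ims[2],ims[2]*0])]),None,fx=.6,fy=.6))
E
python3 nipmask.py
```

```text
0.8970604191053595 [585.  165.2 153.7] -3.6 13.99229210631141
0.8867560558085292 [584.9 165.  153.9] -0.1 14.010644421368099
0.8466630689991059 [585.3 164.  154.3] 14.3 13.983425748440615
```

View pics/nipfit.png

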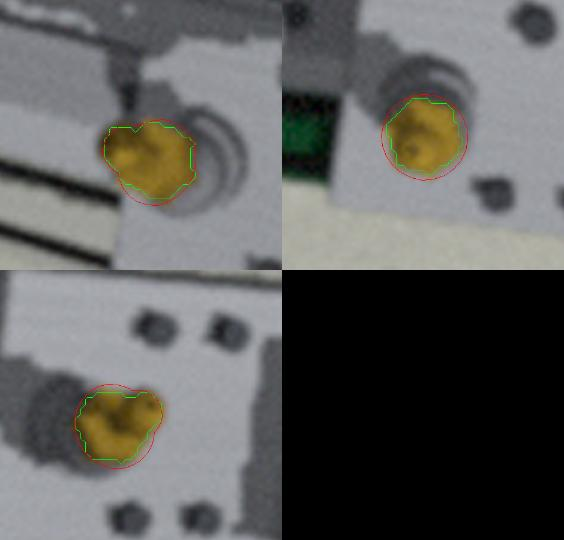

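```bash
sed -i 's/>110/>80/; s/8\.9/p[5]/g' nipmask.py
python3 - <<'E'
s=open('nipmask.py').read()
import re
i=s.index("best=None");j=s.index("ims=[]")
s=s[:i]+'''best=None
for az in(-10,7,20):
    b=np.array([584,163,157,np.radians(az),8,8.]);D=np.diag([3,3,3,.2,3,-.7])
    s=minimize(cost,b,method="Nelder-Mead",options=dict(initial_simplex=np.vstack([b,b+D]),maxiter=350))
    print(s.fun,s.x[:3].round(1),np.degrees(s.x[3]).round(1),s.x[4:])
    if best is None or s.fun<best.fun:best=s
'''+s[j:]
open('nipmask.py','w').write(s)
E
python3 nipmask.py
```

```text
0.2696543304265942 [585.  163.5 155. ] 16.7 [9.58193106 7.64170659]
0.2664525434989766 [584.9 163.6 154.9] 15.7 [9.71264733 7.59234988]
0.2700580357735617 [585.1 163.2 154.9] 19.7 [10.27938716  7.67146165]
```

View pics/nipfit.png

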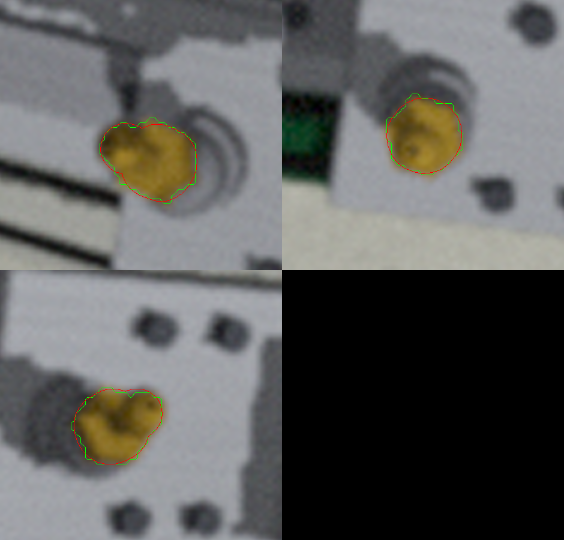

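Run:
```python
from nipfit import *
ims=[]
for n,o,d,pr in out:
    im=cv2.resize(np.ascontiguousarray(d["image"][165:205,240:280,::-1]),None,fx=9,fy=9,interpolation=cv2.INTER_CUBIC)
    im=np.clip(im.astype(float)*1.4,0,255).astype(np.uint8)
    im2=im.copy()
    for az,top,c in((7,(584,162.9,156.9),(255,0,0)),(15.7,(584.9,163.6,154.9),(0,0,255))):
        nn=axis(np.radians(az));T=np.array(top)
        u=(proj([T,T-5*nn,T-17*nn,T-31*nn],d,o)-[240,165]+.5)*9
        for q in u: cv2.circle(im2,tuple(int(v) for v in q),4,c,2)
        cv2.polylines(im2,[u.astype(np.int32)],False,c,1)
    ims.append(np.vstack([im,im2]))
cv2.imwrite("pics/nz.png",cv2.resize(np.hstack(ims),None,fx=.74,fy=.74))
```

```text
(no output)
```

View pics/nz.png

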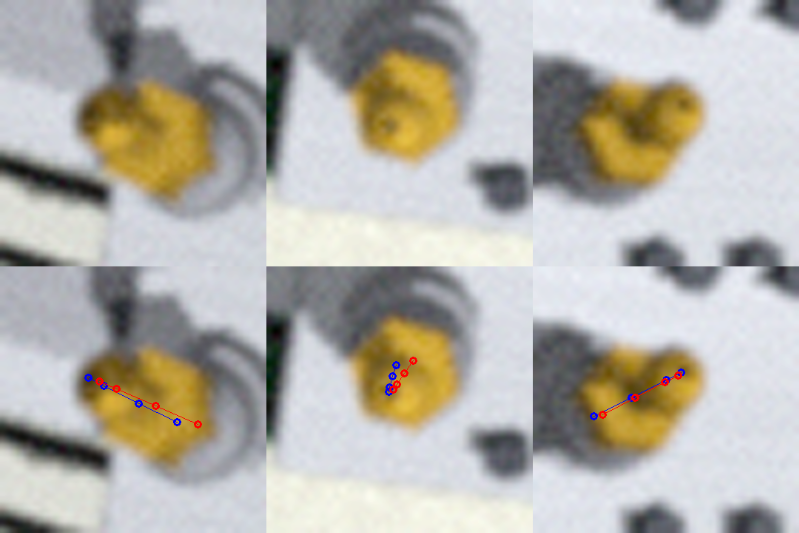

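Run:
```python
from nipfit import *
f=1/(.74*9)
pts=[(1,0,(240+122*f-.5,165+124*f-.5)),(2,0,(240+152*f-.5,165+105*f-.5)),(1,17,(240+141*f-.5,165+106*f-.5)),(0,0,(252.4,180.3))]
ob=[(2,31,out[2][3]["nipple"][0][0]),(0,31,out[0][3]["nipple"][0][0])]
def res(p,P):
    n=axis(p[3]);return np.concatenate([proj(p[:3]-k*n,out[i][2],out[i][1])[0]-uv for i,k,uv in P])
for P in(pts,pts+ob,pts[:3]+ob):
    s=least_squares(res,[584,163,156,.2],args=(P,));print(s.x[:3].round(1),np.degrees(s.x[3]),s.fun.round(1))
```

```text
[583.3 162.9 157.8] 24.531570804329814 [ 0.   0.1 -0.  -0.4 -0.  -0.1 -0.   0.4]
[583.5 163.2 157. ] 5.619867452071146 [ 0.4 -0.1 -0.2 -0.3 -2.   0.3  0.7  0.5  1.  -0.9  0.2  0.5]
[583.9 163.7 156.2] 3.255830370316811 [ 0.9 -0.2 -0.2 -0.1 -1.8  0.2  0.6 -0.6  0.4  0.8]
```

Run:
```python
from nipfit import *
T=np.array([584,163.3,156.3]);n=axis(np.radians(16))
M=capture("wrist")["mount"]
res=[]
for k,(dz,) in enumerate(((np.radians(25),),)):
    zc=-n; xc=np.array([0,1.,0]);xc-=zc*(xc@zc);xc/=np.linalg.norm(xc);Rc=np.c_[xc,np.cross(zc,xc),zc]
    C=np.eye(4);C[:3,:3]=Rc;C[:3,3]=T-17*n+225*n
    G=C@np.linalg.inv(M);print(G.round(2))
    goto(G[:3,3],R.from_matrix(G[:3,:3]).as_quat());wait(.2)
    o=get_obs();d=capture("wrist");pr={l:[(px(p["position"]),p["confidence"]) for p in pinpoint(l,"wrist")[:2]] for l in("nipple","nipple_top")}
    out.append(("axis",o,d,pr));print(o["time"],pr)
    for az in(0,8,16,24): a=axis(np.radians(az));print(az,proj([T,T-17*a,T-31*a],d,o).round(1).tolist())
pickle.dump(out,open("nip.pkl","wb"))
u,v=[int(x) for x in proj(T,d,o)[0]];print(u,v)
im=cv2.resize(np.ascontiguousarray(d["image"][v-20:v+20,u-20:u+20,::-1]),None,fx=15,fy=15,interpolation=cv2.INTER_CUBIC)
im=np.clip(im.astype(float)*1.4,0,255).astype(np.uint8);cv2.imwrite("pics/nax.png",im)
```

```text
[[-5.0000e-02  1.4000e-01 -9.9000e-01  5.9298e+02]
 [ 9.9000e-01  1.1000e-01 -3.0000e-02  1.5997e+02]
 [ 1.1000e-01 -9.8000e-01 -1.4000e-01  1.8474e+02]
 [ 0.0000e+00  0.0000e+00  0.0000e+00  1.0000e+00]]
7.5583 {'nipple': [(array([255.3856, 188.8896]), 0.92)], 'nipple_top': [(array([254.208 , 192.6144]), 0.64)]}
0 [[255.9, 191.5], [253.0, 192.0], [250.9, 192.3]]
8 [[255.9, 191.5], [254.4, 191.9], [253.3, 192.2]]
16 [[255.9, 191.5], [255.7, 191.7], [255.6, 191.7]]
24 [[255.9, 191.5], [257.0, 191.2], [257.8, 191.0]]
255 191
```

View pics/nax.png

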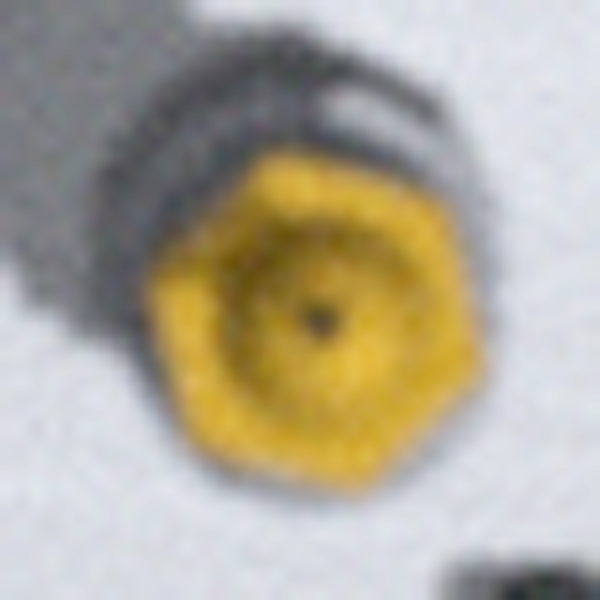

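Run:
```python
from h import *
import pickle
st=-0.09
Q=down(np.pi/2+st)
goto([449,-291,262],Q);wait(.2)
o=get_obs();d=capture("wrist");save(d,"pics/gun1.png")
pr={l:[(px(p["position"]),round(p["confidence"],2)) for p in pinpoint(l,"wrist")[:2]] for l in("gun","driver","brush","stand")}
sl=silhouettes("gun","wrist")
print(o["time"],o["tcp_pos"],pr,proj([[449,-291,68],[449,-291,168]],d,o))
for q in sl[:2]:print(np.array(q["rect"])*[512,384,512,384],q["confidence"])
pickle.dump((o,d,pr,sl),open("gun.pkl","wb"))
```

```text
9.6333 [ 449.39574843 -290.28849946  261.79697289] {'gun': [(array([252.1088, 168.1152]), 0.76)], 'driver': [(array([249.9072, 216.384 ]), 0.77)], 'brush': [(array([247.5008, 262.3104]), 0.8)], 'stand': [(array([251.392 , 200.2176]), 0.57)]} [[252.69597957 165.31569352]
 [252.49756671 186.38846533]]
[229.0176 155.0976  38.4     49.1136] 0.97
```

View pics/gun1.png

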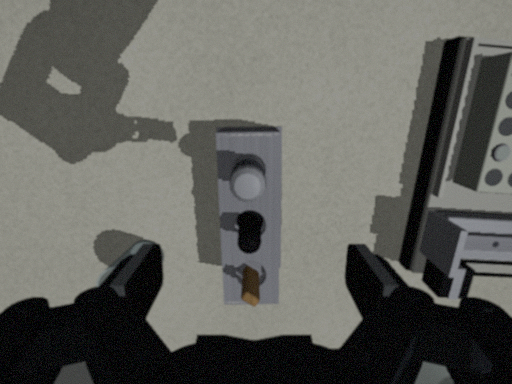

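Run:
```python
from h import *
import pickle
from scipy.optimize import minimize
o,d,pr,sl=pickle.load(open("gun.pkl","rb"))
m=sl[0]["pixels"];th=np.linspace(0,2*np.pi,33)[:-1]
ys,xs=np.nonzero(m);print(xs.min(),xs.max(),ys.min(),ys.max(),xs.mean(),ys.mean())
print("net origin@68",atz(pr["gun"][0][0],68,d,o),"driver",atz(pr["driver"][0][0],68,d,o),"brush",atz(pr["brush"][0][0],68,d,o),"stand",atz(pr["stand"][0][0],0,d,o))
def model(p):
    P=[]
    for r,z in((17,100),(17,156),(15,162),(10,166),(0,168)):P.append(np.c_[p[0]+r*np.cos(th),p[1]+r*np.sin(th),0*th+z])
    uv=proj(np.vstack(P),d,o);im=np.zeros((384*4,512*4),np.uint8);cv2.fillConvexPoly(im,cv2.convexHull(np.round((uv+.5)*4-.5).astype(np.int32)),1);return im>0
M=cv2.resize(m.astype(np.float32),None,fx=4,fy=4)>.5
s=minimize(lambda p:(model(p)^M).sum(),[449,-291],method="Nelder-Mead",options=dict(initial_simplex=[[449,-291],[455,-291],[449,-285]]));print(s.x,s.fun/M.sum())
im=np.ascontiguousarray(d["image"][140:220,200:300,::-1]);im=cv2.resize(im,None,fx=6,fy=6,interpolation=cv2.INTER_CUBIC)
for q,c in((M,(0,255,0)),(model(s.x),(0,0,255))):
    k=cv2.resize(q[560:880,800:1200].astype(np.uint8),(600,480),interpolation=0);cv2.drawContours(im,cv2.findContours(k,0,1)[0],-1,c,1)
cv2.imwrite("pics/gunfit.png",im)
```

```text
229 265 153 202 247.5321917808219 177.91986301369863
net origin@68 [ 452.34756825 -292.01151533   68.        ] driver [ 513.7288213  -300.34202689   68.        ] brush [ 577.64243851 -309.43433273   68.        ] stand [ 513.62362897 -298.84921026    0.        ]
[ 448.98801374 -296.01695466] 0.10130159273848262
```

View pics/gunfit.png

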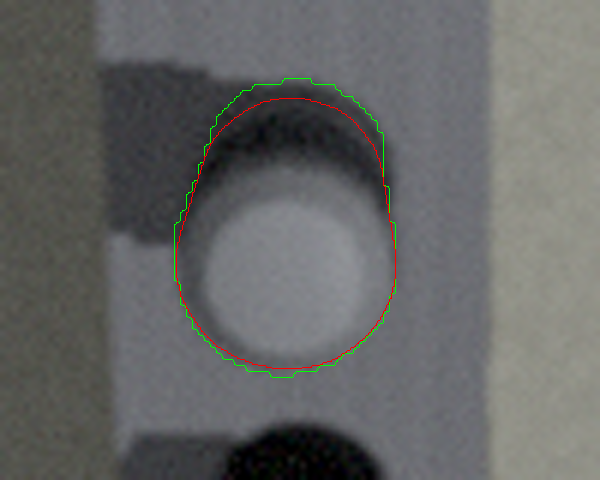

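Run:
```python
from h import *
import pickle
Q=down(np.pi/2-.14);P=np.array([450,-295.5,0])
movel(P+[0,0,185],200,Q);movel(P+[0,0,123],120)
o=get_obs();print(o["time"],o["tcp_pos"],o["wrist_force"])
move_gripper(30);o=get_obs();print(o["time"],o["gripper_width"],o["tcp_pos"],o["wrist_force"],o["wrist_torque"])
d=capture("wrist");save(d,"pics/grip.png")
movel(P+[0,0,213],150);wait(.2)
o=get_obs();print(o["time"],o["gripper_width"],o["tcp_pos"],o["wrist_force"],o["wrist_torque"])
D={}
for c in("wrist","side","scene"):
    D[c]=capture(c);save(D[c],f"pics/l_{c}.png")
    for l in("gun","coupler_seat"):
        print(c,l,[(px(p["position"]),round(p["confidence"],2)) for p in pinpoint(l,c)[:2]])
    D[c+"_s"]=silhouettes("gun",c)
pickle.dump((o,D),open("lift.pkl","wb"))
```

```text
11.1333 [ 450.59595367 -296.03678742  124.06472048] [0.75267098 0.0865869  0.56123548]
11.7 30.880657851722095 [ 450.44807663 -295.90403943  123.84208897] [-0.18358406 -0.41377818  3.49651754] [-0.01266068 -0.00225379 -0.03908913]
12.7 30.853401244708362 [ 449.34256327 -294.88244223  211.23356432] [ 0.48031673 -0.11535704 -2.94708017] [0.0038655  0.01191882 0.05015789]
wrist gun [(array([254.0032, 198.4128]), 0.66)]
wrist coupler_seat [(array([251.5968, 185.2032]), 0.62)]
side gun [(array([235.4176, 282.7008]), 0.83), (array([192.2048, 127.7952]), 0.43)]
side coupler_seat [(array([235.7248, 289.3824]), 0.37)]
scene gun [(array([245.9136,  93.1968]), 0.47), (array([191.8976, 106.7136]), 0.46)]
scene coupler_seat [(array([247.1936, 102.1056]), 0.55)]
```

View pics/grip.png

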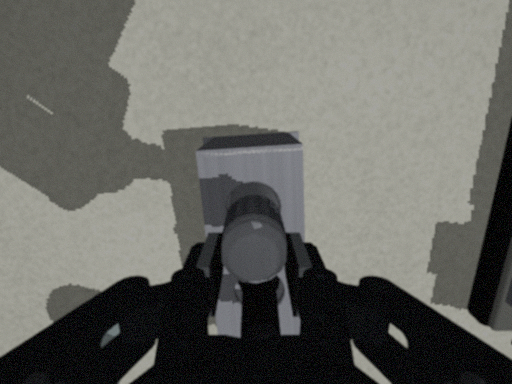

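View pics/l_wrist.png

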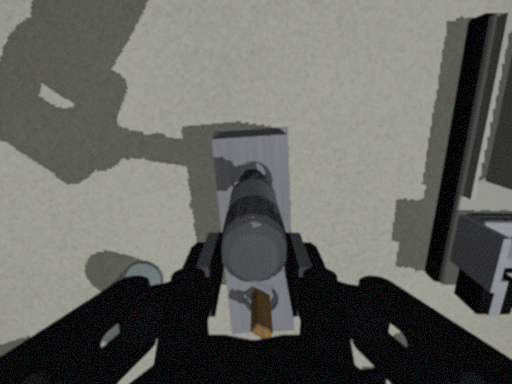

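View pics/l_side.png

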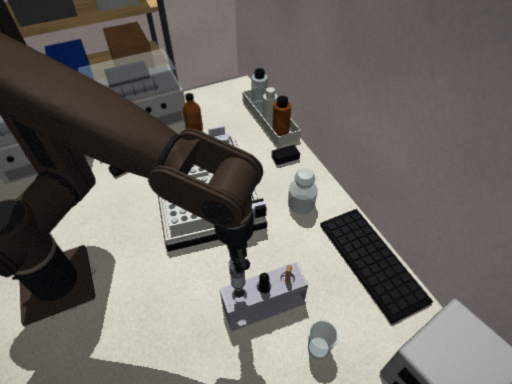

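```bash
cat > gunmodel.py <<'E'
from h import *
import pickle
th=np.linspace(0,2*np.pi,49)[:-1]
def gunpts(p):
    """p: ax,az offset (tool) of axis at grasp, tilts a(about x) b(about z), s = shoulder's tool y ; returns parts in tool coords"""
    ax,az,a,b,s=p
    e=R.from_euler("xz",[a,b]).apply([0,-1,0]) # up the barrel
    u=np.cross(e,[0,0,1.]);u/=np.linalg.norm(u);v=np.cross(e,u)
    c=np.array([ax,-11,az])-e*(s+11)  # shoulder: along -e
    ring=lambda r,h:c+h*e+r*(np.cos(th)[:,None]*u+np.sin(th)[:,None]*v)
    return [np.vstack([ring(17,0),ring(17,88),ring(15,94),ring(10,98),ring(1,100)]),np.vstack([ring(6,0),ring(6,-30)]),np.vstack([ring(11,-30),ring(11,-52)])],c,e
def uv_of(P,d,o):
    Rm=R.from_quat(o["tool_rot"]).as_matrix();return proj(np.atleast_2d(P)@Rm.T+o["tcp_pos"],d,o)
def draw(im,p,d,o,f,x0,y0,col):
    for P in gunpts(p)[0]:
        uv=((uv_of(P,d,o)-[x0,y0]+.5)*f).astype(np.int32);cv2.polylines(im,[cv2.convexHull(uv)],True,col,1)
E
python3 - <<'E'
from gunmodel import *
o,D=pickle.load(open("lift.pkl","rb"))
d=D["wrist"]
x0,y0,f=190,130,5
im=cv2.resize(np.clip(d["image"][130:300,190:320,::-1]*1.6,0,255).astype(np.uint8),None,fx=f,fy=f,interpolation=cv2.INTER_CUBIC)
draw(im,(0,0,0,0,55),d,o,f,x0,y0,(0,0,255))
im=im[:,:];cv2.imwrite("pics/l_fit.png",cv2.resize(im,None,fx=.7,fy=.7))
for q in D["wrist_s"][:2]: print(np.array(q["rect"])*[512,384,512,384],q["confidence"])
for c in("side","scene"):
    d=D[c];u,v=proj(o["tcp_pos"]-[0,0,40],d)[0].astype(int);x0,y0=u-30,v-30;f=9
    im=cv2.resize(np.clip(d["image"][y0:y0+60,x0:x0+60,::-1]*1.3,0,255).astype(np.uint8),None,fx=f,fy=f,interpolation=cv2.INTER_CUBIC)
    im2=im.copy();draw(im2,(0,0,0,0,55),d,o,f,x0,y0,(0,0,255));cv2.imwrite(f"pics/l_fit_{c}.png",cv2.resize(np.hstack([im,im2]),None,fx=.7,fy=.7))
E
```

```text
[222.1056 170.4192  67.2768 113.5104] 0.79
```

View pics/l_fit.png

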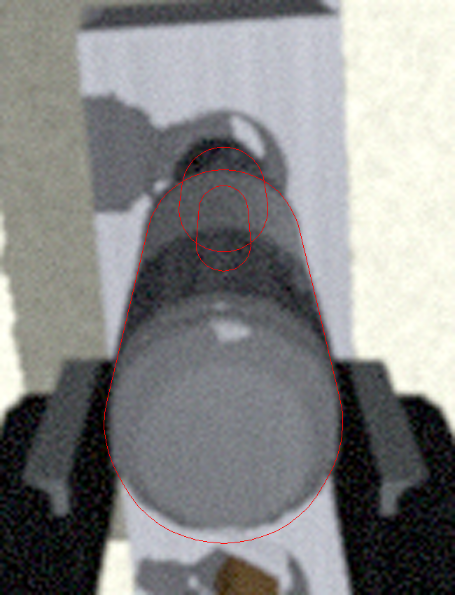

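View pics/l_fit_side.png

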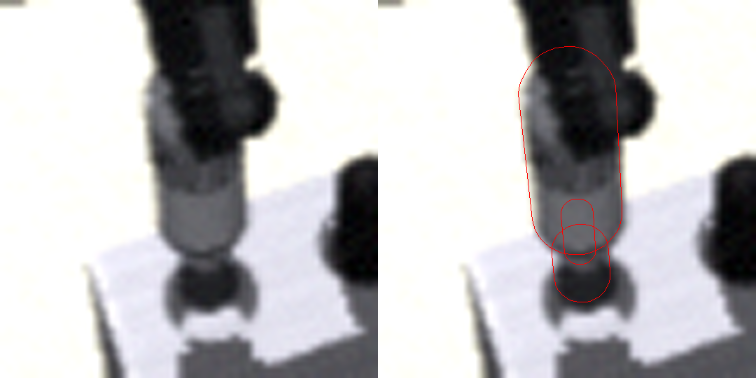

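View pics/l_fit_scene.png

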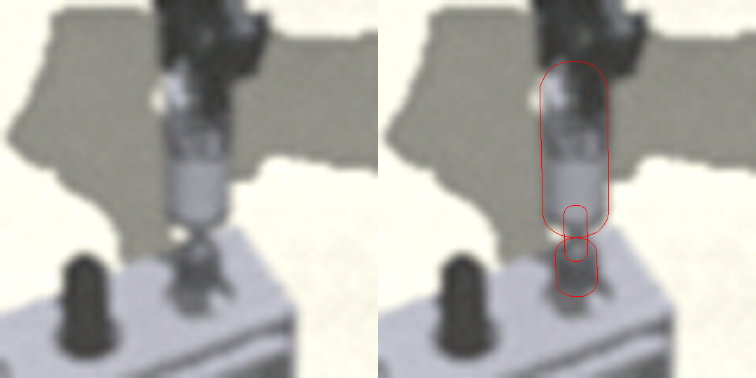

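Run:
```python
from gunmodel import *
o,D=pickle.load(open("lift.pkl","rb"))
ob={"wrist":((254,198.4),(251.6,185.2)),"side":((235.4,282.7),(235.7,289.4)),"scene":((245.9,93.2),(247.2,102.1))}
for c in ob:
    print(c,uv_of([[0,55,0],[0,93,0]],D[c],o).round(1).tolist(),ob[c])
Rm=R.from_quat(o["tool_rot"]).as_matrix()
for k in(0,1):
    p,e=tri([ray(ob[c][k],D[c],o) for c in ob]);print(((p-o["tcp_pos"])@Rm).round(1),np.round(e,1))
d=D["wrist"];g=cv2.resize(d["image"][150:220,215:295,::-1],None,fx=10,fy=10,interpolation=cv2.INTER_CUBIC)
g=np.clip(g.astype(float)*2-10,0,255).astype(np.uint8)
g2=g.copy();draw(g2,(0,0,0,0,55),d,o,10,215,150,(0,0,255));draw(g2,(-.5,0,.035,0,55),d,o,10,215,150,(0,255,0))
cv2.imwrite("pics/l_coup.png",cv2.resize(np.hstack([g,g2]),None,fx=.5,fy=.5))
```

```text
wrist [[253.4, 199.6], [253.4, 187.0]] ((254, 198.4), (251.6, 185.2))
side [[237.1, 281.4], [237.7, 288.7]] ((235.4, 282.7), (235.7, 289.4))
scene [[246.9, 93.4], [247.0, 101.3]] ((245.9, 93.2), (247.2, 102.1))
[-1.3 56.2  1. ] [1.8 3.7 3.7]
[-0.1 96.2  2.2] [2.  3.1 1.7]
```

View pics/l_coup.png

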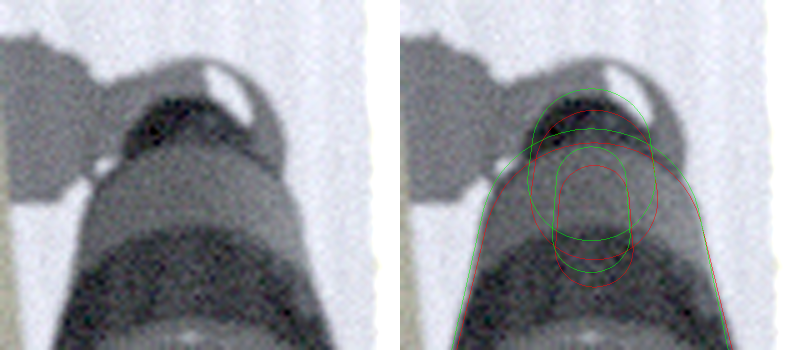

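Run:
```python
from gunmodel import *
o,D=pickle.load(open("lift.pkl","rb"));d=D["wrist"]
def feats(p):
    B,N,C=gunpts(p[:5])[0]
    b=uv_of(B,d,o);c=uv_of(C,d,o)
    hb=cv2.convexHull(b.astype(np.float32))[:,0]
    def xs(h,row):
        r=[]
        for i in range(len(h)):
            p1,p2=h[i],h[(i+1)%len(h)]
            if (p1[1]-row)*(p2[1]-row)<0: r.append(p1[0]+(row-p1[1])/(p2[1]-p1[1])*(p2[0]-p1[0]))
        return min(r),max(r)
    l,r=xs(hb,193);
    return np.array([b[:,0].min(),b[:,0].max(),b[:,1].max(),b[:,1].min(),c[:,1].min(),c[:,0].min(),c[:,0].max(),l,r])
ob=np.array([220.9,284.9,280.9,179,169.4,239.4,266,231.4,275.2])
print(feats([0,0,0,0,55])-ob)
for reg in(1,.1):
    f=lambda p:np.concatenate([feats(p)-ob,reg*np.array([p[0],p[1]/2,np.degrees(p[2])/2,np.degrees(p[3])/2,(p[4]-55.8)/2])])
    s=least_squares(f,[0,0,0,0,55.],diff_step=1e-3,x_scale=[1,1,.03,.03,2]);print(s.x[:2],np.degrees(s.x[2:4]),s.x[4],s.fun.round(1));pp,c,e=gunpts(s.x);print(c,e,c-38*e)
```

```text
[-1.61113213  2.59967198  3.80109262 -0.92405513  2.18270645  1.25285391
  0.08909689  0.94564209 -0.79634399]
[-0.21807524 -0.32084496] [0.26415951 0.06929827] 58.595967847796 [-1.2  1.4  0.5 -2.   1.1  1.  -0.5  0.5 -1.1 -0.2 -0.2  0.1  0.   1.4]
[-3.02249458e-01  5.85951773e+01  2.28581187e-05] [ 0.00120947 -0.99998864 -0.00461044] [-0.34820931 96.59474561  0.17521946]
[-0.23677681 -3.00134175] [1.2606962  0.06402452] 63.33038417724796 [-0.2  0.3  0.3 -1.5  0.7  1.2 -0.7  0.9 -1.5 -0.  -0.2  0.1  0.   0.4]
[-0.31981633 63.31234516 -1.36596002] [ 0.00111717 -0.99975731 -0.02200152] [ -0.36226872 101.30312305  -0.5299021 ]
```

Run:
```python
from gunmodel import *
T=np.array([584,163.3,156.3]);t=np.radians(25);az=np.radians(16.5)
n=np.array([-np.sin(t)*np.cos(az),-np.sin(t)*np.sin(az),np.cos(t)])
o=get_obs();p=o["tcp_pos"].copy();p[2]=262;movel(p,180)
Q=look(-n,(-1,0,0))
goto(T+n*(95+45),Q);wait(.25)
o=get_obs();print(o["time"],o["tcp_pos"],(T+n*140),(R.from_quat(o["tool_rot"])*R.from_quat(Q).inv()).magnitude(),o["gripper_width"],o["wrist_force"])
D={}
for c in("wrist","side","scene"): D[c]=capture(c);save(D[c],f"pics/h_{c}.png")
for l in("coupler_seat","nipple_top","gun"):
  for c in("side","scene"): print(c,l,[(px(q["position"]).round(1),round(q["confidence"],2)) for q in pinpoint(l,c)[:2]])
pickle.dump((o,D),open("hov.pkl","wb"))
x0,y0,f=190,100,5;d=D["wrist"]
im=cv2.resize(np.clip(d["image"][100:290,190:320,::-1]*1.6,0,255).astype(np.uint8),None,fx=f,fy=f,interpolation=cv2.INTER_CUBIC)
draw(im,(0,0,0,0,57),d,o,f,x0,y0,(0,0,255))
u=((proj([T,T-17*n,T-31*n],d,o)-[x0,y0]+.5)*f).astype(int)
for q in u: cv2.circle(im,tuple(int(v) for v in q),4,(0,255,0),1)
cv2.imwrite("pics/h_fitw.png",im[:600])
for c in("side","scene"):
    d=D[c];u,v=proj(T+20*n,d)[0].astype(int);x0,y0=u-30,v-40;f=10
    im=cv2.resize(np.clip(d["image"][y0:y0+70,x0:x0+60,::-1]*1.3,0,255).astype(np.uint8),None,fx=f,fy=f,interpolation=cv2.INTER_CUBIC)
    im2=im.copy();draw(im2,(0,0,0,0,57),d,o,f,x0,y0,(0,0,255))
    for q in ((proj([T,T-17*n,T-31*n],d)-[x0,y0]+.5)*f).astype(int): cv2.circle(im2,tuple(int(v) for v in q),4,(0,255,0),1)
    cv2.imwrite(f"pics/h_fit_{c}.png",cv2.resize(np.hstack([im,im2]),None,fx=.65,fy=.65))
```

```text
15.5917 [527.56814233 145.77394981 283.10813545] [527.26993785 146.49579002 283.18309019] 0.001288256327951271 30.71784858051251 [ 0.34789339  0.03457367 -3.29010925]
side coupler_seat [(array([212.4, 144.5]), 0.49)]
scene coupler_seat [(array([294.4, 204.1]), 0.6)]
side nipple_top [(array([221. , 147.4]), 0.37)]
scene nipple_top [(array([291.6, 216.3]), 0.63)]
side gun [(array([205.7, 138.2]), 0.81)]
scene gun [(array([304.2, 192.6]), 0.59), (array([285.1, 226.3]), 0.23)]
```

View pics/h_fitw.png

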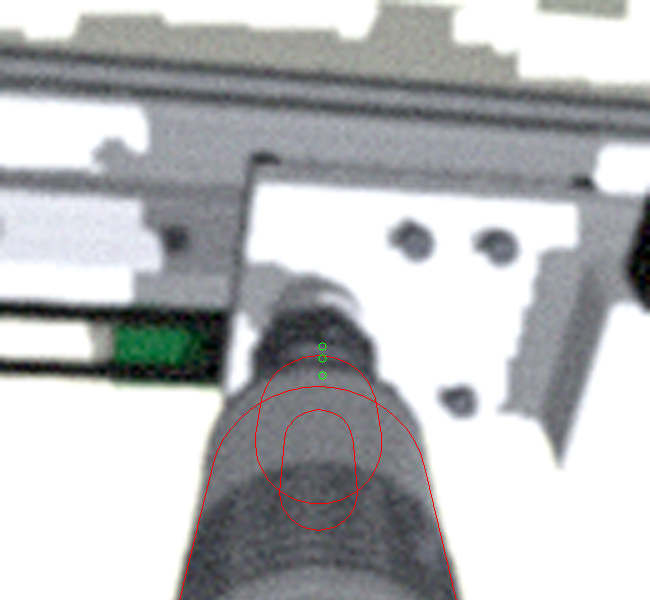

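View pics/h_fit_side.png

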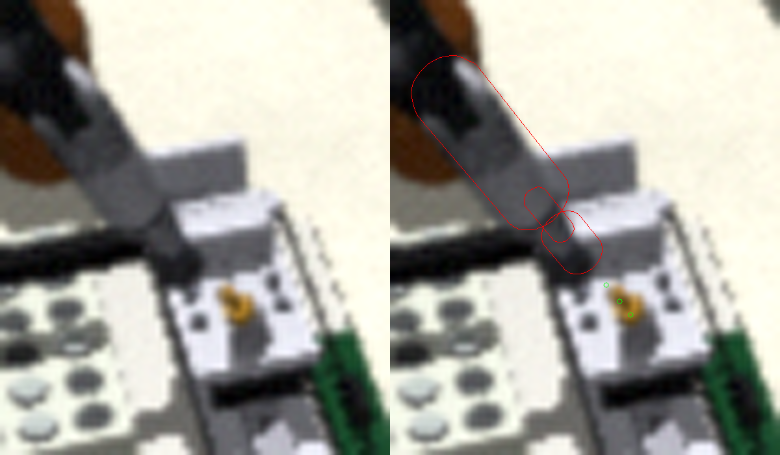

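View pics/h_fit_scene.png

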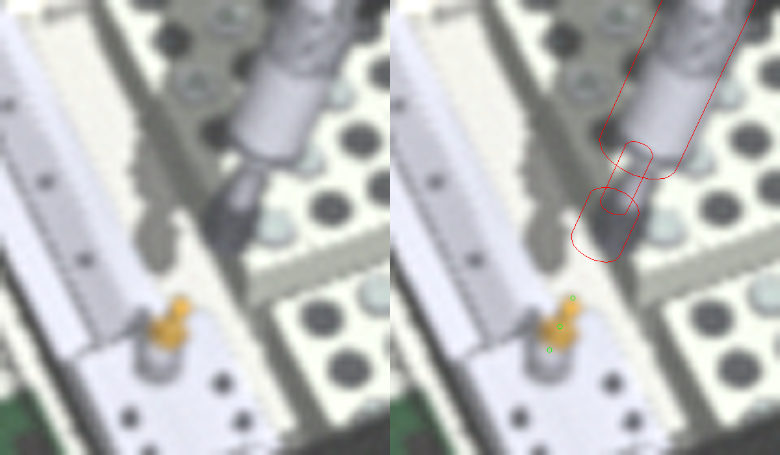

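```bash
cat > gfit.py <<'E'
from gunmodel import *
def show(d,o,p,fn,T=None,n=None):
    x0,y0,f=190,100,5
    im=cv2.resize(np.clip(d["image"][100:290,190:320,::-1]*1.6,0,255).astype(np.uint8),None,fx=f,fy=f,interpolation=cv2.INTER_CUBIC)
    if p is not None: draw(im,p,d,o,f,x0,y0,(0,0,255))
    cv2.imwrite(fn,cv2.resize(im,None,fx=.63,fy=.63))
E
python3 - <<'E'
from gfit import *
o0,D=pickle.load(open("hov.pkl","rb"))
o=get_obs();d=capture("wrist");print(o["time"])
diff=cv2.absdiff(cv2.GaussianBlur(d["image"],(5,5),0),cv2.GaussianBlur(D["wrist"]["image"],(5,5),0)).max(2);print(diff[100:290,190:320].max(),diff.max())
for i,(a,az,s) in enumerate(((5,-1,58),(8,0,58))): show(d,o,(-.3,az,np.radians(a),0,s),f"pics/t{i}.png")
show(d,o,None,"pics/t_raw.png")
E
```

```text
16.0417
92 101
```

View pics/t0.png

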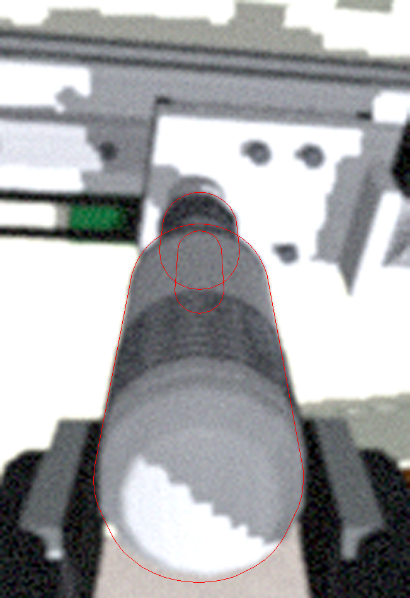

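View pics/t_raw.png

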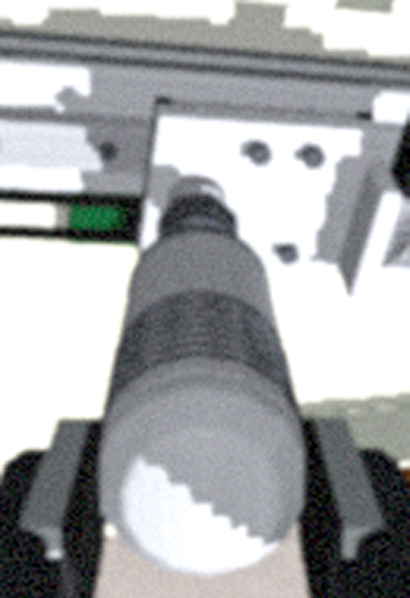

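```bash
cat >> gfit.py <<'E'
def feats(p,d,o,row):
    B,N,C=gunpts(p[:5])[0]
    b=uv_of(B,d,o);c=uv_of(C,d,o);hb=cv2.convexHull(b.astype(np.float32))[:,0];r=[]
    for i in range(len(hb)):
        p1,p2=hb[i],hb[(i+1)%len(hb)]
        if (p1[1]-row)*(p2[1]-row)<0: r.append(p1[0]+(row-p1[1])/(p2[1]-p1[1])*(p2[0]-p1[0]))
    r=r or [0,0]
    return np.array([b[:,0].min(),b[:,0].max(),b[:,1].max(),b[:,1].min(),c[:,1].min(),c[:,0].min(),c[:,0].max(),min(r),max(r)])
def solve(ob,d,o,row,reg=.3,a0=.08):
    f=lambda p:np.concatenate([feats(p,d,o,row)-ob,reg*np.array([p[0],p[1]/2,0,np.degrees(p[3])/2,(p[4]-56)/2])])
    return least_squares(f,[0,0,a0,0,57.],diff_step=1e-3,x_scale=[1,1,.03,.03,2])
E
python3 - <<'E'
from gfit import *
o,D=pickle.load(open("hov.pkl","rb"));d=D["wrist"]
ob=np.array([221.7,286.2,282.5,172.7,161,241.4,265.2,231.3,275])
for reg in(1,.3,.1):
    s=solve(ob,d,o,182.5,reg);print(reg,s.x[:2].round(2),np.degrees(s.x[2:4]).round(2),s.x[4],s.fun.round(1)); pp,c,e=gunpts(s.x);print(c.round(1),(c-38*e).round(1))
p=s.x
for c in("side","scene"):
    d=D[c];Rm=R.from_quat(o["tool_rot"]).as_matrix();u,v=proj(o["tcp_pos"]+Rm@[0,80,0],d)[0].astype(int);x0,y0=u-30,v-40;f=10
    im=cv2.resize(np.clip(d["image"][y0:y0+70,x0:x0+60,::-1]*1.3,0,255).astype(np.uint8),None,fx=f,fy=f,interpolation=cv2.INTER_CUBIC)
    im2=im.copy();draw(im2,(-.3,0,np.radians(5),0,58),d,o,f,x0,y0,(0,0,255));draw(im,p,d,o,f,x0,y0,(0,255,0))
    cv2.imwrite(f"pics/h2_{c}.png",cv2.resize(np.hstack([im,im2]),None,fx=.65,fy=.65))
E
```

```text
1 [ 0.32 -0.08] [4.33 0.21] 57.87593416555005 [-1.3  1.1  0.2 -2.2  0.1 -0.9  0.7  2.1 -1.8  0.3 -0.   0.   0.1  0.9]
[ 0.1 57.7  5.1] [-0.1 95.6  8. ]
0.3 [ 0.36 -1.47] [4.86 0.23] 60.11518136010749 [-0.7  0.6  0.  -2.  -0.2 -0.8  0.6  2.3 -2.   0.1 -0.2  0.   0.   0.6]
[ 0.1 59.9  4.6] [-0.1 97.7  7.8]
0.1 [ 0.36 -1.89] [5.02 0.23] 60.77548863061347 [-0.5  0.4 -0.  -1.9 -0.3 -0.8  0.5  2.4 -2.1  0.  -0.1  0.   0.   0.2]
[ 0.1 60.5  4.4] [-0.1 98.4  7.7]
```

View pics/h2_side.png

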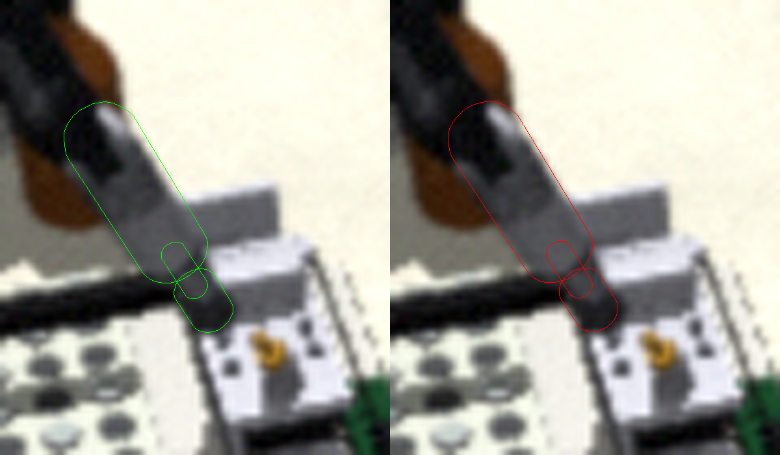

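View pics/h2_scene.png

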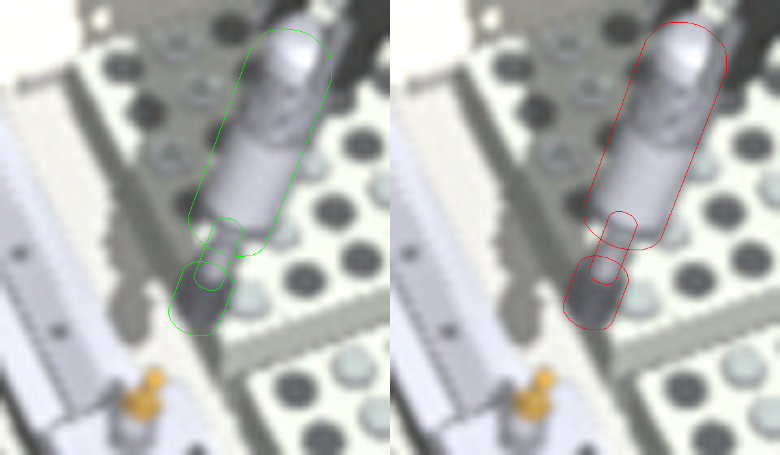

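```bash
cat >> gfit.py <<'E'
T0=np.array([584,163.3,156.3]);_t=np.radians(25);_az=np.radians(16.5)
n0=np.array([-np.sin(_t)*np.cos(_az),-np.sin(_t)*np.sin(_az),np.cos(_t)])
def pose(p,h,n=n0,T=T0):
    """tool rotation (matrix), tcp for gun params p with seat h above T along n, jaw axis in vertical plane"""
    _,c,e=gunpts(p);S=c-38*e
    xt=np.array([1.,0,0]);xt-=e*(e@xt);xt/=np.linalg.norm(xt);A=np.c_[xt,e,np.cross(xt,e)]
    xw=np.array([0,0,1.])-n*n[2];xw/=np.linalg.norm(xw);B=np.c_[xw,n,np.cross(xw,n)]
    Rw=B@A.T
    return Rw,T+h*n-Rw@S
E
python3 - <<'E'
from gfit import *
p=(.2,-1,np.radians(4.9),0,59)
Rw,P=pose(p,45);Q=R.from_matrix(Rw).as_quat();print(P,inverse_kinematics(P,Q),get_obs()["q"])
goto(P,Q);wait(.25)
o=get_obs();d=capture("wrist");print(o["time"],o["tcp_pos"]-P,o["wrist_force"])
D={"wrist":d,"side":capture("side"),"scene":capture("scene")};pickle.dump((o,D),open("hov2.pkl","wb"))
show(d,o,p,"pics/r_w.png");show(d,o,None,"pics/r_raw.png");save(d,"pics/r_full.png")
for c in("side","scene"):
    d=D[c];u,v=proj(T0+50*n0,d)[0].astype(int);x0,y0=u-30,v-40;f=10
    im=cv2.resize(np.clip(d["image"][y0:y0+70,x0:x0+60,::-1]*1.3,0,255).astype(np.uint8),None,fx=f,fy=f,interpolation=cv2.INTER_CUBIC)
    im2=im.copy();draw(im2,p,d,o,f,x0,y0,(0,0,255))
    cv2.imwrite(f"pics/r_{c}.png",cv2.resize(np.hstack([im,im2]),None,fx=.65,fy=.65))
E
```

```text
[526.28791262 146.26409778 284.87020324] [ 8.45572006e-02 -3.27348785e-01  2.07900159e+00  1.73920949e-03
  9.45837507e-01 -1.85150652e-01] [ 0.02927394 -0.32582633  2.07918924  0.13157887  0.96873198 -1.56522543]
17.5917 [ 0.01849102 -0.02624262 -0.00152157] [ 1.5836289  -0.35373157 -3.31145599]
```

View pics/r_w.png

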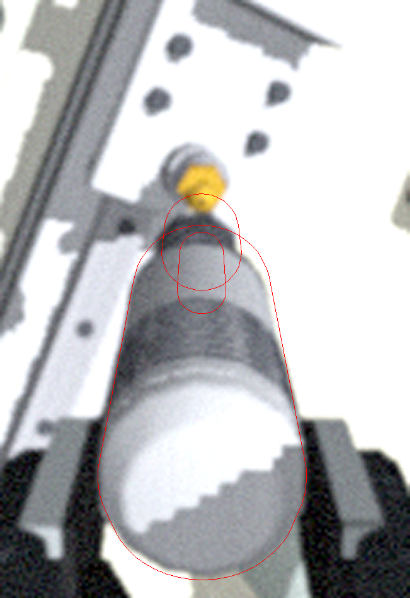

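View pics/r_side.png

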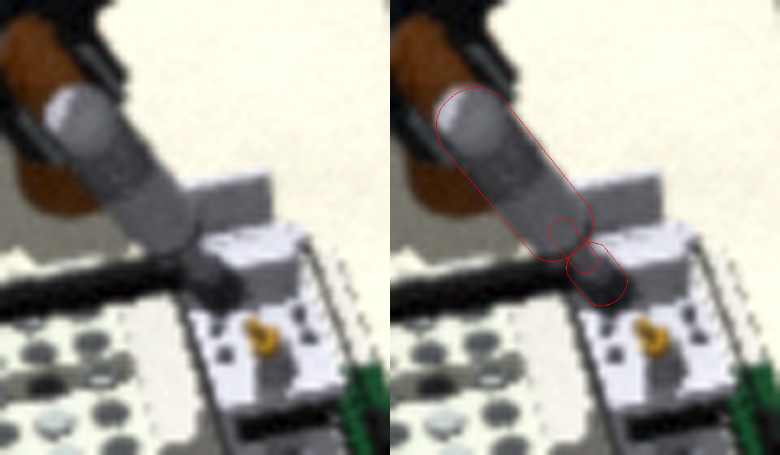

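View pics/r_scene.png

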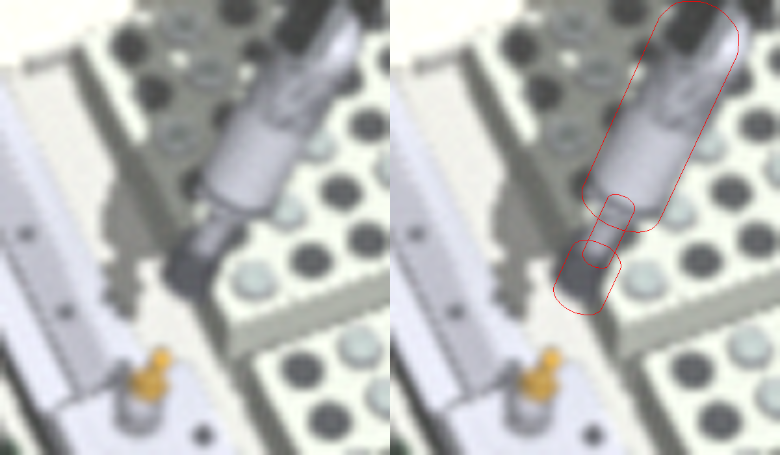

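View pics/r_raw.png

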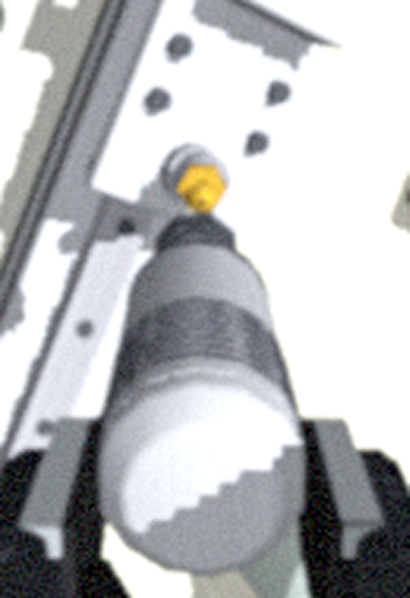

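Run:
```python
from gfit import *
o,D=pickle.load(open("hov2.pkl","rb"));d=D["wrist"]
ob=np.array([221.7,286.2,282.5,177.8,167.9,239.8,265.2,231.9,275.1])
for reg in(1,.3,.1):
    s=solve(ob,d,o,187.3,reg);print(reg,s.x[:2].round(2),np.degrees(s.x[2:4]).round(2),s.x[4],s.fun.round(1)); pp,c,e=gunpts(s.x);print(c.round(1),(c-38*e).round(1))
```

```text
1 [ 0.24 -0.28] [1.47 0.35] 57.599245514095486 [-1.2  1.3  0.2 -2.3  0.2  0.4  0.3  1.5 -2.4  0.2 -0.1  0.   0.2  0.8]
[-0.2 57.6  1.5] [-0.4 95.6  2.5]
0.3 [ 0.28 -1.65] [2.01 0.36] 59.96439715694922 [-0.6  0.8  0.1 -2.1 -0.1  0.5  0.2  1.7 -2.6  0.1 -0.2  0.   0.1  0.6]
[-0.2 59.9  0.8] [-0.4 97.9  2.2]
0.1 [ 0.28 -1.89] [2.1  0.37] 60.383699806283616 [-0.5  0.7  0.  -2.1 -0.1  0.6  0.2  1.8 -2.6  0.  -0.1  0.   0.   0.2]
[-0.2 60.3  0.7] [-0.4 98.3  2.1]
```

```bash
cat > chk.py <<'E'
from gfit import *
def chk(tag,p):
    o=get_obs();D={"wrist":capture("wrist"),"side":capture("side"),"scene":capture("scene")};pickle.dump((o,D),open(f"{tag}.pkl","wb"))
    show(D["wrist"],o,p,f"pics/{tag}_w.png")
    ims=[]
    for c in("side","scene"):
        d=D[c];u,v=proj(T0+40*n0,d)[0].astype(int);x0,y0=u-22,v-28;f=14
        im=cv2.resize(np.clip(d["image"][y0:y0+50,x0:x0+44,::-1]*1.3,0,255).astype(np.uint8),None,fx=f,fy=f,interpolation=cv2.INTER_CUBIC)
        im2=im.copy();draw(im2,p,d,o,f,x0,y0,(0,0,255))
        for q in ((proj([T0,T0-17*n0,T0-31*n0],d)-[x0,y0]+.5)*f).astype(int): cv2.circle(im2,tuple(int(v) for v in q),4,(0,255,0),1)
        ims+=[im,im2]
    cv2.imwrite(f"pics/{tag}_ss.png",cv2.resize(np.vstack([np.hstack(ims[:2]),np.hstack(ims[2:])]),(528,600)))
    return o
E
python3 - <<'E'
from chk import *
p=(.25,-.8,np.radians(1.7),np.radians(.35),58.5)
Rw,P=pose(p,24);Q=R.from_matrix(Rw).as_quat()
movel(P,80,Q);wait(.25)
o=chk("k1",p);print(o["time"],o["tcp_pos"]-P,o["wrist_force"],o["wrist_torque"])
E
```

```text
18.4083 [0.190611   0.18263201 0.86468398] [ 0.25754075  0.47477327 -3.66172555] [-0.10042113  0.56094621 -0.01307575]
```

View pics/k1_w.png

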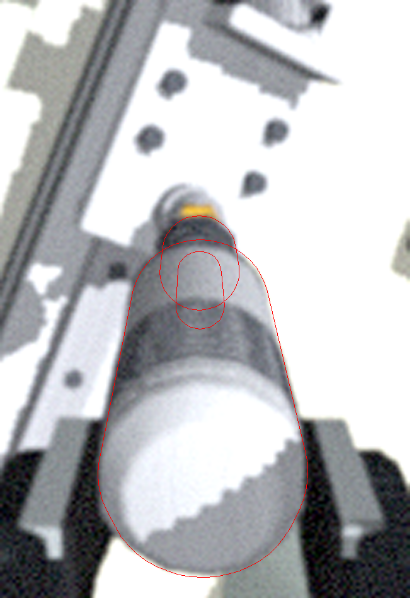

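View pics/k1_ss.png

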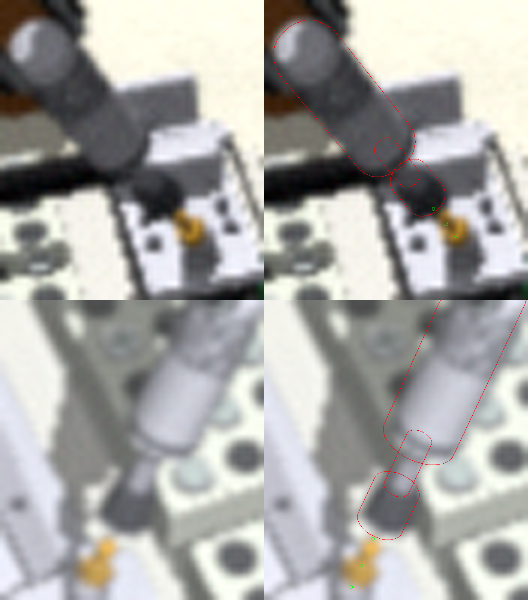

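Run:
```python
from chk import *
p=(0,-.8,np.radians(.8),np.radians(.35),58.5)
Rw,_=pose(p,24);Q=R.from_matrix(Rw).as_quat()
F0=get_obs()["wrist_force"]
for h in(16,11,8,6,4,2,0):
    P=pose(p,h)[1];movel(P,50 if h>10 else 30,Q);wait(.08)
    o=get_obs();F=o["wrist_force"]-F0;e=o["tcp_pos"]-P;fa=F@n0
    print(h,round(o["time"],2),"axial",round(fa,1),"lat",(F-fa*n0).round(1),"tau",o["wrist_torque"].round(2),"dev",round(e@n0,2),(e-(e@n0)*n0).round(2),round(o["gripper_width"],1))
    if fa>22 or np.linalg.norm(F-fa*n0)>12: print("stop");break
```

```text
16 18.95 axial -0.4 lat [0.1 0.4 0.1] tau [-0.12  0.54  0.02] dev -0.31 [-0.15 -0.14 -0.08] 30.8
11 19.28 axial 0.0 lat [0.6 0.1 0.3] tau [-0.16  0.54  0.04] dev -0.14 [-0.09  0.02 -0.04] 30.7
8 19.62 axial -0.7 lat [0.9 0.9 0.5] tau [-0.19  0.53  0.01] dev -0.05 [-0.04  0.03 -0.01] 30.8
6 19.95 axial 0.1 lat [-0.1 -0.3 -0.1] tau [-0.2   0.56 -0.04] dev -0.05 [-0.01 -0.03 -0.01] 30.8
4 20.28 axial 0.3 lat [1.  1.  0.6] tau [-0.11  0.3  -0.  ] dev 0.2 [0.38 0.02 0.17] 30.8
2 20.62 axial 2.8 lat [0.9 1.2 0.6] tau [-0.13  0.28 -0.06] dev 0.41 [0.56 0.09 0.26] 30.9
0 20.95 axial -3.1 lat [2.2 1.7 1.2] tau [ 0.   -0.18 -0.05] dev -0.83 [-0.21 -0.07 -0.1 ] 30.8
```

Run:
```python
from chk import *
p=(0,-.8,np.radians(.8),np.radians(.35),58.5)
o=chk("k2",p);print(o["time"],o["wrist_force"],o["wrist_torque"],o["tcp_pos"]-pose(p,0)[1])
```

```text
20.95 [ 3.31521791  1.37879863 -4.65955876] [ 0.00421801 -0.17727137 -0.05300623] [ 0.12967792  0.03245126 -0.85602452]
```

View pics/k2_w.png

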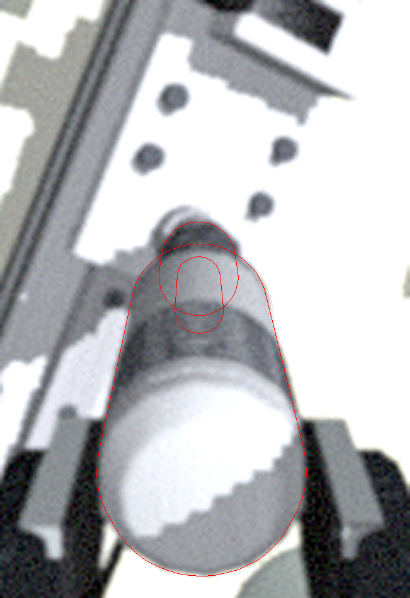

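View pics/k2_ss.png

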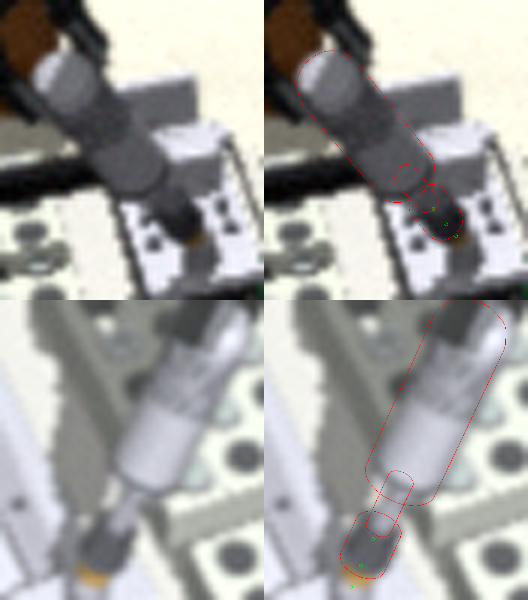

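```bash
cat > press.py <<'E'
from chk import *
import sys
p=(0,-.8,np.radians(.8),np.radians(.35),58.5)
Rw,_=pose(p,24);Q=R.from_matrix(Rw).as_quat()
F0=np.array([.3,.3,-3.5])
def run(hs,fmax):
    for h in hs:
        P=pose(p,h)[1];movel(P,30,Q);wait(.1)
        o=get_obs();F=o["wrist_force"]-F0;e=o["tcp_pos"]-P;fa=F@n0
        print(h,round(o["time"],2),"axial",round(fa,1),"lat",(F-fa*n0).round(1),"tau",o["wrist_torque"].round(2),"dev",round(e@n0,2),(e-(e@n0)*n0).round(2),round(o["gripper_width"],1))
        if fa>fmax or np.linalg.norm(F-fa*n0)>12: print("stop");break
E
python3 -c "
from press import *
run((-1,-2,-3.5,-5,-7,-9),21)"
```

```text
-1 21.45 axial -4.4 lat [2.4 0.4 1.1] tau [-0.04 -0.08 -0.02] dev -0.8 [-0.73 -0.11 -0.34] 30.7
-2 21.8 axial -7.0 lat [2.4 0.3 1.1] tau [-0.02 -0.1  -0.03] dev -0.52 [-0.41 -0.08 -0.19] 30.8
-3.5 22.15 axial -1.1 lat [ 0.6 -0.4  0.2] tau [-0.07  0.24  0.04] dev 0.41 [0.17 0.05 0.08] 30.9
-5 22.5 axial 9.9 lat [-0.5  0.  -0.2] tau [-0.21  0.82 -0.03] dev 1.37 [0.98 0.19 0.46] 31.0
-7 22.85 axial 12.4 lat [-1.5 -0.4 -0.7] tau [-0.16  0.97 -0.02] dev 1.79 [1.23 0.24 0.58] 31.1
-9 23.2 axial 14.0 lat [-2.6  0.2 -1.1] tau [-0.29  1.04  0.01] dev 1.98 [1.34 0.24 0.63] 30.8
```

```bash
sed -i 's/P=pose(p,h)\[1\];movel(P/P=pose(p,h)[1];movel(P-off/; s/F0=np/off=np.array([1.3,.2,.6]);F0=np/' press.py; python3 -c "
from press import *
run((-11,-13,-15,-16.5,-17.5,-18.5,-19.5,-20.5),24)"
```

```text
-11 23.55 axial 14.5 lat [-0.8 -0.  -0.3] tau [-0.2   0.81  0.01] dev 2.47 [0.81 0.18 0.39] 31.2
-13 23.9 axial 14.7 lat [-1.8  0.1 -0.8] tau [-0.27  0.89 -0.01] dev 2.66 [0.93 0.2  0.44] 31.1
-15 24.25 axial 15.9 lat [-2.2 -1.  -1.1] tau [-0.29  0.97  0.03] dev 2.81 [1.01 0.22 0.48] 30.9
-16.5 24.6 axial 16.5 lat [-2.  -0.9 -1. ] tau [-0.22  1.   -0.04] dev 2.94 [1.09 0.22 0.51] 31.1
-17.5 24.95 axial 17.1 lat [-2.3 -0.5 -1.1] tau [-0.31  0.98  0.03] dev 3.05 [1.12 0.22 0.53] 30.9
-18.5 25.3 axial 17.5 lat [-1.9 -1.5 -1. ] tau [-0.31  1.1  -0.02] dev 3.11 [1.15 0.22 0.54] 31.4
-19.5 25.65 axial 19.4 lat [-2.  -0.1 -0.9] tau [-0.31  1.11 -0.02] dev 3.45 [1.36 0.27 0.64] 30.7
-20.5 26.0 axial 23.7 lat [-3.  -1.4 -1.5] tau [-0.33  1.35 -0.02] dev 4.24 [1.82 0.38 0.87] 30.8
```

```bash
python3 -c "
from press import *
run((-21.5,-22.2),34)
wait(.8)
o=chk('k3',p);print(o['time'],(o['wrist_force']-F0)@n0,o['tcp_pos'],o['q'],o['joint_velocities'].round(4))
"
```

```text
-21.5 26.35 axial 27.0 lat [-3.  -1.5 -1.5] tau [-0.42  1.5  -0.01] dev 5.05 [2.36 0.47 1.12] 31.2
-22.2 26.7 axial 29.3 lat [-3.8 -1.4 -1.9] tau [-0.46  1.72 -0.01] dev 5.69 [2.72 0.55 1.29] 30.8
27.5 29.309544533868117 [554.14405283 154.90971902 230.02620434] [ 0.05412528 -0.22039036  2.09605966  0.11623613  0.82783907 -0.29186917] [ 0.0004  0.0001 -0.0021  0.002  -0.0006 -0.0015]
```

View pics/k3_w.png

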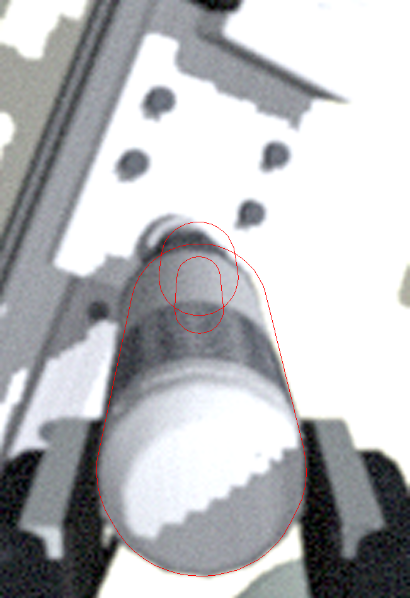

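View pics/k3_ss.png

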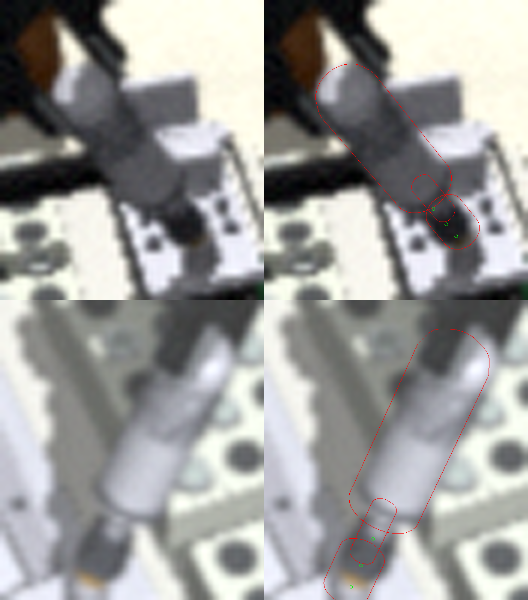

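```bash
sed -i 's/off=np.array(.*);F0/off=np.array([3.5,.6,1.6]);F0/' press.py; python3 -c "
from press import *
o=get_obs();print('rotdev deg',np.degrees((R.from_quat(o['tool_rot'])*R.from_quat(Q).inv()).as_rotvec()).round(2))
run((-22.4,),60)
wait(.4)
o=get_obs();print(o['time'],(o['wrist_force']-F0)@n0,np.degrees((R.from_quat(o['tool_rot'])*R.from_quat(Q).inv()).as_rotvec()).round(2))
o=chk('k4',p)
"
```

```text
rotdev deg [-0.02 -0.39  0.06]
-22.4 28.0 axial 28.4 lat [-2.3 -0.3 -1.1] tau [-0.34  1.25 -0.01] dev 5.94 [1.58 0.29 0.75] 31.1
28.4 27.08850881972938 [ 0.01 -0.58  0.03]
```

View pics/k4_w.png

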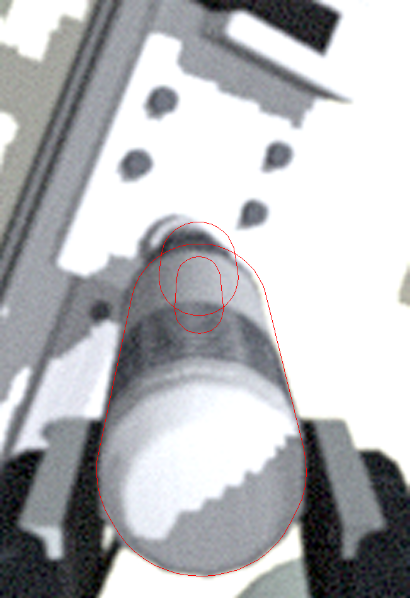

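View pics/k4_ss.png

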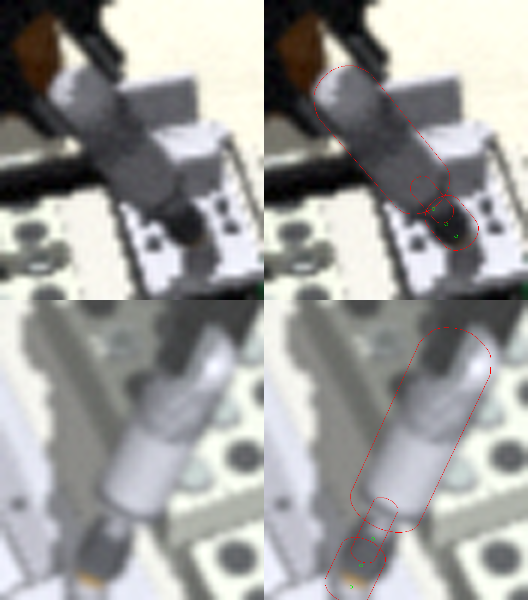

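```bash
python3 -c "
from press import *
wait(.3);o=get_obs();print(o['time'],(o['wrist_force']-F0)@n0,o['gripper_width'],o['tcp_pos'])
print(sign_off())"
```

```text
28.85 27.679934406550785 31.041073726176908 [553.03736001 154.64247309 229.59582822]
the job is handed in; nothing more can be done
None
```

I took the gun out of the stand, set its coupler on the nipple until it snapped over the head, and pushed the pump stroke all the way in. I handed the job in at 28.9 s with the gun still gripped and pressed.

- **Snap:** the force along the nipple rose to about 3 N, then turned to a pull of about 7 N. It read as a push again once the seat met the head. I read this as the jaws going over the head. The pictures show the coupler over the head, its mouth just above the hexagon.
- **Stroke:** the push went from about 10 N to 17.5 N over about 12 mm of travel, then rose steeply, as at the stroke's firm stop. I never saw the stroke directly; this comes from force and travel.
- **At hand-in:** steady at about 27.7 N along the nipple, above the 17 N spring force. Gripper width was unchanged at 31 mm, and I saw no sign of the gun slipping.

**What did not agree:**
- **Tilt in the grip:** the gun tilted about 5° in the jaws when the tool first leaned over. I turned the tool a quarter turn about the gun's axis, which brought it back to within about 2°, and re-aimed.
- **Sideways sag:** under load the arm sagged about 3 mm sideways. I corrected part of it, leaving about 1.8 mm, so the gun may be 1–2° off the nipple's axis.
- **Gripper width:** it read about 31 mm on the 34 mm barrel, which I could not explain.

I did not touch the other tools or glassware on purpose, but I took no last check picture of them.

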